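# Roll a castor wheel into its dock until it latches

### The arm

A 7-joint arm with a two-finger parallel gripper is mounted at the origin on a cart in front of the work surface, level with it; the furniture and walls round the work are solid. World frame = base frame: x ahead of the robot, y to its left, z up, the work surface at z = 0. Lengths are in m, angles in rad, forces in N, time in s.
With the tool pointing down it reaches from about 0.4 to 0.875 m from the base axis. Payload 19.3 kg.
Tool frame: the origin (TCP) lies on the centre line of the jaws, within the pads' length; the fingertips stand 8 mm ahead of it and the grasp point (between the pads) lies 11 mm behind it (bot.tip_extent is the distance from the TCP to the fingertips, in m); x points along the fingers, y is the direction in which the jaws open and shut, and the axes are right-handed (so a half turn about x gives the same grasp; the last joint's range is limited). The gripper opens to 85 mm and grips with 20 to 120 N. Pads are 22 mm wide; open, the fingers measure 114 mm over their backs; the gripper's body (76 mm by 85 mm) begins 54 mm behind the grasp point. The pads swing forward as they close: fully open they stand 13 mm farther back than shut.
Start: joints at [-1.199, 0.521, -0.036, 1.599, 0.021, 1.021, -0.113], TCP at [0.267, 0.565, 0.204] pointing down, gripper open.
Joint ranges: [-2.91, 2.91], [-0.3, 2.13], [-1.5, 1.42], [0.17, 2.43], [-1.26, 4.41], [0.16, 1.93], [-2.52, 2.52]. Speed limits (rad/s): [1.89, 1.89, 2.39, 2.39, 3.01, 3.01, 3.01].

### API

Orientations are given as [roll, pitch, yaw] about the fixed x, y, z axes, in that order (R = Rz(yaw) Ry(pitch) Rx(roll)).
In Python, from workcell import sensors, imaging, order, bot gives the robot as it stands.
- The arm moves only by the tool arm_command, never from a script. Its argument "commands" is a list of rows, each an object of numbers: "dx", "dy", "dz": the shift along the tool's x, y, z in cm; "twist": the turn about the tool's x in rad. A call has 1 to 12 rows; each row is the pose to reach, as a shift and turn from the pose measured when the call began, along the tool's axes at that moment; what a row does not reach only later rows make up. A row lasts 1/12 s, in which the tool goes at most 41.7 mm and 7.16 degrees, less where a joint would pass 70% of its speed; a pose out of reach is approached as far as the arm can. A call with a gripper value outside its range is refused whole. "grip" is the closure, from -1 (fully open) to 1 (shut), set as the call begins (left out, the last holds). The fingers move at their own pace and stop on an object; "squeeze" is the grip in N (left out, the last holds). Time passes only in rows, so rows that repeat a pose let the fingers close. It gives the time, the measured TCP pose, the force and the opening at its end, in the units of the state.
- sensors.observe(): the state, without advancing time (a new reading comes with each control period).
- imaging.grab_frame(name): name is "scene" or "top" or "wrist"; returns the picture (400x640x3 uint8, red, green, blue); there is no depth.
- imaging.camera_info(name): a dict with "fx", "fy", "cx", "cy" (pixels), "origin" and "attitude" of the camera in the world. Camera axes: x right, y down, z forward; pixel columns grow to the right and rows downward; lengths in m; the calibration is good to about 2 mm. A picture is of the moment at which its call begins: read the wrist's pose just before it. camera_info takes no time and is no camera call; for the wrist camera it gives the pose at the moment of the call.
- order.job_done(): hands the job in, once; it reports no verdict.
The state is a dict: "clock": time; "qpos": joint angles; "qd": joint speeds; "joint_efforts": joint torques, N m; "position": TCP position; "tool_rot": TCP orientation; "force": force on the tool from outside, world axes, zero at the start; "moment": the same for the moment, N m; "grip_width": finger opening in m.
Only numpy, scipy, OpenCV 4.12 (cv2) and the standard library are available. Lean on these libraries where they do the work, as an engineer would, in place of code of your own. Each camera call takes 0.05 s, during which the arm holds its last target.

### The job

Roll the castor wheel on its rim across the bench into the yellow-railed dock and press it gently home against the red spring buffer until the brass catch springs out behind it, then let go. Roll it, do not carry, drag or tip it, never bottom the buffer, and leave the other things where they are.

Things in the scene. Friction and masses are not known exactly. Their poses are not given: they have to be found in the camera images.
- wheel: Castor wheel: black tyre 90 mm across, 30 mm wide; hub stubs 14 mm across, 5 mm proud each side (40 mm over both faces); 0.7 kg. Origin at its centre (45 mm up); y = axle; z is up at the start and turns with the wheel. Pinched lightly (4 to 10 N) by the stub faces from above, at hub height or 5 mm higher, it rolls as in a fork and turns on the spot; gripped hard or half lifted it skids.
- dock: Fixed wheel dock. Origin on the bench in the middle of the mouth, z up; the wheel rolls in along +x, axle along y. Two yellow rails, 12 mm high, 35 mm apart, run from x = 0 to 250 mm, flaring out before the mouth from x = -45 mm. The wheel rolls on the bench between them. The grey stop carriage on them carries catch and buffer.
- latched_near (a point): Point in the dock, on its midline at hub height: the latched wheel's centre if the stop carriage is clamped nearest the mouth (x = 108 mm). The carriage is clamped anywhere from there to 40 mm farther along +x; its place is not measured and must be felt or seen. The grey end block behind the buffer is 66 mm high, with a knob to 80 mm.
- catch (a joint): Brass spring catch over the +y rail, 14 to 24 mm up: 0 = sprung out, about 0.009 m while the wheel's side pushes it away (takes up to about 8 N), back near 0 once the wheel has passed and cannot roll back. Its grey housing beside the +y rail, from 34 to 74 mm before the latched wheel centre, is 27 mm high: fingertips 28 mm or more up clear it.
- buffer (a joint): Red spring buffer, 24 mm disc at hub height: 0 = free, grows as the wheel presses it in, along the dock's +x; 1.2 N per mm, bottoms at 0.0085 m. The catch springs out behind the wheel at about 0.0045 m; after that the buffer keeps the wheel against the catch at about 0.004 m. It must not be bottomed (pressed beyond 0.008 m).
- oil_filter: Bystander: white oil filter, 69 mm in diameter, 92 mm high, standing. Origin at the centre of its underside.
- bearing: Bystander: steel ball bearing lying flat, 52 mm in diameter, 15 mm high. Origin at the centre of its underside.
- spanner: Bystander: steel spanner lying flat, 172 mm long, 38 mm wide, 6 mm thick. Origin at the centre of its underside, long axis y.

How it is judged:
By the outcome, as a careful person would: the job done as asked, in the order asked, and still so for the second after the job is handed in, with the robot touching nothing.
It also fails if it takes over 70 s, if anything falls off the work surface, if the arm or the gripper's body presses on something with over 40 N, if the wrist force passes 120 N, or if a joint passes its speed limit or range.

## Working session

There is one attempt and no reset: what is moved stays moved. The work goes in short steps, Python scripts to look and compute and a tool call to move; the robot and the scene stay as the last step left them, time stands still between calls to the robot, and variables do not carry over. Pictures are saved under pics/ and viewed, and the job is handed in when it is done.

Besides the shell and the picture viewer there is one more tool, called after "Request:" as a command line: name --argument value ..., lists and objects as JSON in quotes. arm_command: Moves the arm, as the interface text tells. Its arguments: {"type":"object","properties":{"commands":{"type":"array"},"grip":{"type":"number"},"squeeze":{"type":"number"}},"required":["commands"]}

```bash
mkdir -p pics; ls; python3 - <<'E'
from workcell import sensors, imaging, order, bot
import cv2
print(sensors.observe())
print([a for a in dir(bot) if a[0]!='_'])
for n in ["scene","top"]:
    im=imaging.grab_frame(n); cv2.imwrite(f"pics/{n}0.png",im[...,::-1]); print(n,imaging.camera_info(n))
E
```

```text
pics
{'clock': 0.0, 'qpos': array([-1.19922373,  0.52201086, -0.03631645,  1.59998326,  0.02118512,
        1.02106503, -0.11278938]), 'qd': array([-5.21181532e-04, -3.88713439e-05,  1.28749086e-03,  5.50329198e-04,
        6.29038257e-04, -1.34743076e-03,  5.25194916e-04]), 'joint_efforts': array([ 4.23714891e-04, -9.27108192e+01,  1.97998166e+00, -3.69954479e+01,
        1.78474712e-02,  7.96269713e-03, -8.57985810e-06]), 'position': array([0.26710169, 0.56466819, 0.20343668]), 'tool_rot': array([-1.50775383,  1.56971422, -1.9495435 ]), 'force': array([-0.17562428,  0.15423159, -0.55573868]), 'moment': array([ 0.00399087,  0.06654758, -0.00946471]), 'grip_width': 0.08538908168216003}
['IKError', 'tip_extent']
scene {'fx': 362.0983755680813, 'fy': 362.0983755680813, 'cx': 316.4156567727583, 'cy': 203.7900532461606, 'origin': array([-0.2296352 , -0.79102771,  0.50948394]), 'attitude': array([-2.00330103, -0.02068551, -0.78842827])}
top {'fx': 418.93464323818495, 'fy': 418.93464323818495, 'cx': 321.5700574335815, 'cy': 196.82879022463507, 'origin': array([ 0.34279955, -0.0762283 ,  1.12049052]), 'attitude': array([-3.0117884 ,  0.01281149, -1.55148069])}
```

View pics/scene0.png

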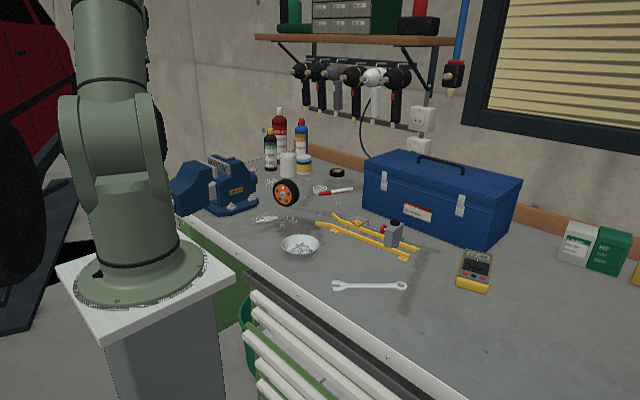

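View pics/top0.png

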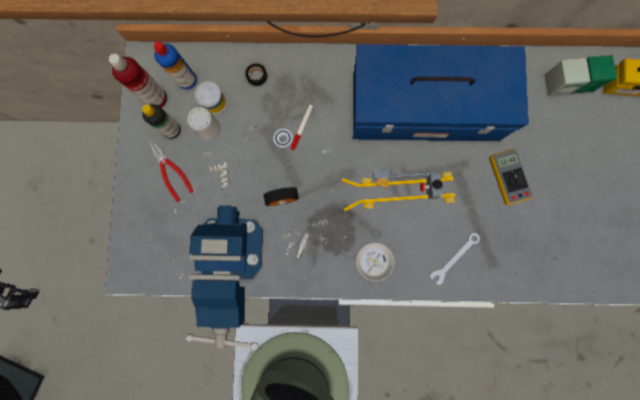

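```bash
python3 - <<'E'
import cv2
im=cv2.imread("pics/top0.png")
cv2.imwrite("pics/t0a.png",cv2.resize(im[150:230,250:470],None,fx=3.6,fy=3.6,interpolation=cv2.INTER_CUBIC))
im=cv2.imread("pics/scene0.png")
cv2.imwrite("pics/s0a.png",cv2.resize(im[160:280,250:430],None,fx=4.4,fy=4.4,interpolation=cv2.INTER_CUBIC))
E
```

```text
(no output)
```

View pics/t0a.png

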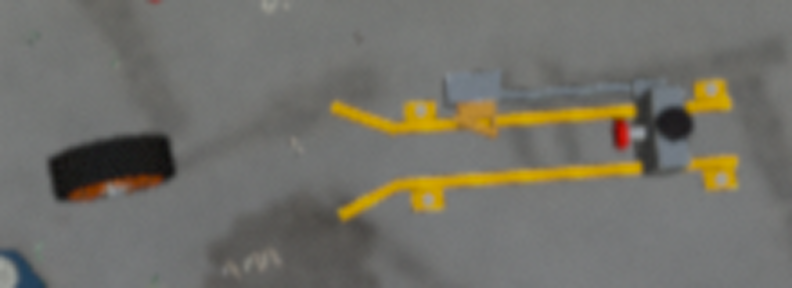

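View pics/s0a.png

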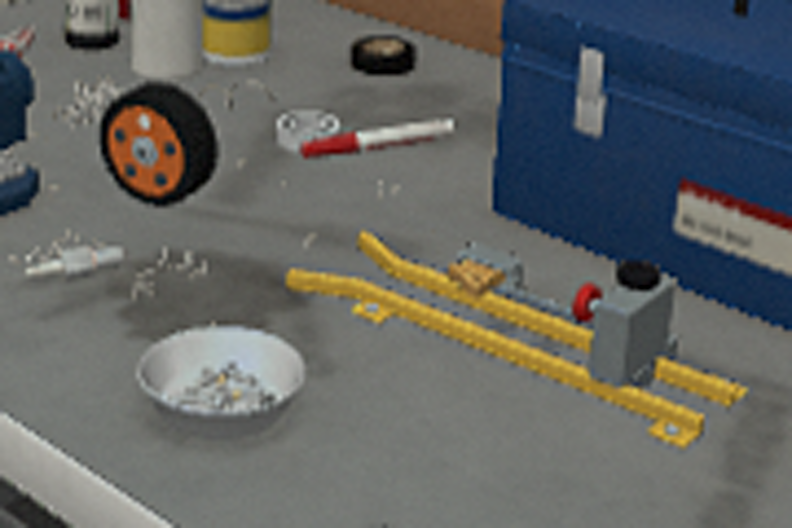

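```bash
cat > h.py <<'E'
import numpy as np, cv2
from scipy.spatial.transform import Rotation as R
from workcell import sensors, imaging, order, bot
def cam(n):
    c=imaging.camera_info(n); return c
def proj(c,P):
    r=R.from_euler('xyz',c['attitude']).as_matrix()
    p=(np.atleast_2d(P)-c['origin'])@r
    return np.c_[c['fx']*p[:,0]/p[:,2]+c['cx'],c['fy']*p[:,1]/p[:,2]+c['cy']]
def back(c,uv,z):
    r=R.from_euler('xyz',c['attitude']).as_matrix()
    uv=np.atleast_2d(uv); d=np.c_[(uv[:,0]-c['cx'])/c['fx'],(uv[:,1]-c['cy'])/c['fy'],np.ones(len(uv))]@r.T
    o=c['origin']; return o+d*((z-o[2])/d[:,2])[:,None]
def wheelpts(x,y,yaw,zc=.045):
    # yaw: rolling direction heading; axle = heading+90
    a=np.linspace(0,2*np.pi,60); h=np.array([np.cos(yaw),np.sin(yaw),0]); n=np.array([-h[1],h[0],0])
    return np.concatenate([np.array([x,y,zc])+s*.015*n+.045*(np.cos(a)[:,None]*h+np.sin(a)[:,None]*np.array([0,0,1])) for s in(-1,1)])
E
python3 - <<'E'
from h import *
from scipy.optimize import minimize
c=cam("top")
f=lambda a:np.array(a)/3.6+[250,150]
A=back(c,f([[392,128],[636,108],[728,103],[400,184],[735,160],[333,106],[343,215]]),.012); print(A.round(4))
print("heads",np.arctan2(*(A[2]-A[0])[[1,0]]),np.arctan2(*(A[4]-A[3])[[1,0]]))
print("wheel stub",back(c,f([[112,188]]),.045))
# silhouettes
def mask(im,n):
    hsv=cv2.cvtColor(im,cv2.COLOR_BGR2HSV); 
    m=((hsv[...,2]<55)|((hsv[...,1]>150)&(hsv[...,0]<14)&(hsv[...,2]>80))).astype(np.uint8)
    z=np.zeros_like(m)
    x0,x1,y0,y1=(258,304,182,212) if n=="top" else (270,303,175,210)
    z[y0:y1,x0:x1]=m[y0:y1,x0:x1]
    z=cv2.morphologyEx(z,cv2.MORPH_CLOSE,np.ones((5,5))); return z
M={n:mask(cv2.imread(f"pics/{n}0.png"),n) for n in("top","scene")}
for n in M: print(n,M[n].sum(),cv2.boundingRect(M[n]))
def cost(p,names=("top","scene")):
    t=0
    for n in names:
        uv=proj(cam(n),wheelpts(p[0],p[1],p[2])); h=cv2.convexHull((uv*16).round().astype(np.int32).reshape(-1,1,2))
        S=4
        big=np.zeros((400*S,640*S),np.uint8); cv2.fillPoly(big,[((h*S)).astype(np.int32)],255,shift=4)
        s=cv2.resize(big,(640,400),interpolation=cv2.INTER_AREA)/255.
        t+=np.abs(s-M[n]).sum()
    return t
w=back(c,f([[112,168]]),.06)[0]; 
for names in(("top",),("scene",),("top","scene")):
    r=minimize(cost,[w[0],w[1],A[2][1]*0-1.45],args=(names,),method="Nelder-Mead",options=dict(initial_simplex=np.array([[w[0],w[1],-1.45],[w[0]+.01,w[1],-1.45],[w[0],w[1]+.01,-1.45],[w[0],w[1],-1.25]]),maxiter=80)); print(names,r.x,r.fun)
E
```

```text
[[ 0.5194 -0.1585  0.012 ]
 [ 0.5375 -0.3394  0.012 ]
 [ 0.5425 -0.4075  0.012 ]
 [ 0.4776 -0.1647  0.012 ]
 [ 0.4998 -0.4118  0.012 ]
 [ 0.5352 -0.1144  0.012 ]
 [ 0.4538 -0.1229  0.012 ]]
heads -1.4783197702054902 -1.4809654761842939
wheel stub [[0.46698945 0.04469175 0.045     ]]
top 431 (264, 188, 35, 17)
scene 561 (273, 179, 26, 28)
('top',) [ 0.481113    0.045025   -1.42618136] 112.4078431372549
('scene',) [ 0.47844914  0.04069568 -1.50247134] 37.63921568627451
('top', 'scene') [ 0.4813947   0.0444812  -1.45328646] 159.00392156862745
```

```bash
python3 - <<'E'
from h import *
out=[]
for n,(x0,x1,y0,y1) in(("top",(250,320,170,220)),("scene",(260,320,165,215))):
  for p in((.4811,.045,-1.426),(.481,.0435,-1.40),(.4795,.043,-1.36)):
    im=cv2.imread(f"pics/{n}0.png"); S=8
    b=cv2.resize(im[y0:y1,x0:x1],None,fx=S,fy=S,interpolation=cv2.INTER_NEAREST)[:400,:480]
    for s in(0,1):
        uv=proj(cam(n),wheelpts(*p))[60*s:60*s+60]; q=((uv+.5-[x0,y0])*S).round().astype(np.int32)
        cv2.polylines(b,[q.reshape(-1,1,2)],True,(0,255,0) if s else (255,255,0),1)
    out.append(cv2.resize(b,(266,222),interpolation=cv2.INTER_AREA))
o=np.vstack([np.hstack(out[:3]),np.hstack(out[3:])]); cv2.imwrite("pics/ov1.png",o)
E
```

```text
(no output)
```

View pics/ov1.png

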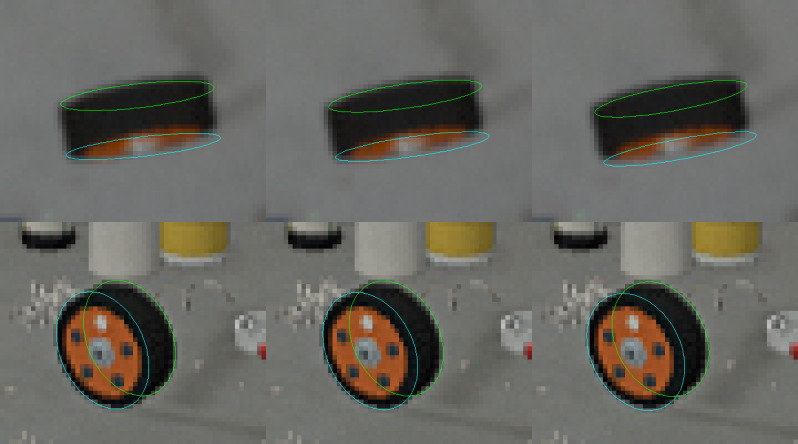

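```bash
cat >> h.py <<'E'
def plan(xyz,yaw_y=None):
    """dx,dy,dz cm (tool), twist for tool y axis to direction yaw_y (mod pi)"""
    s=sensors.observe(); r=R.from_euler('xyz',s['tool_rot']).as_matrix()
    d=r.T@(np.array(xyz)-s['position'])*100
    tw=None
    if yaw_y is not None:
        v=r.T@np.array([np.cos(yaw_y),np.sin(yaw_y),0]); tw=np.arctan2(v[2],v[1]); tw=(tw+np.pi/2)%np.pi-np.pi/2
    return d.round(2),None if tw is None else round(float(tw),3)
def st():
    s=sensors.observe(); r=R.from_euler('xyz',s['tool_rot']).as_matrix()
    print("t",round(s['clock'],3),"pos",s['position'].round(4),"x",r[:,0].round(3),"y",r[:,1].round(3),"yawy",round(float(np.arctan2(r[1,1],r[0,1])),3),"F",s['force'].round(2),"w",round(s['grip_width'],4),"q",s['qpos'].round(3))
E
python3 - <<'E'
from h import *
print(bot.tip_extent); st()
print(plan([.267,.565,.32]),plan([.484,.046,.30],.18),plan([.484,.046,.20],.18))
c=cam("top"); print(back(c,[[190,205],[263,205],[263,330],[355,139],[525,139]],.12).round(3))
r=R.from_euler('xyz',sensors.observe()['tool_rot']).as_matrix(); print(r.round(3))
w=imaging.camera_info("wrist"); print(w)
E
```

```text
0.008
t 0.1 pos [0.2671 0.5647 0.2035] x [-0.    -0.001 -1.   ] y [ 0.428  0.904 -0.001] yawy 1.129 F [ 0.04 -0.67  0.17] w 0.0854 q [-1.199  0.522 -0.036  1.6    0.021  1.021 -0.113]
(array([-1.165e+01,  1.000e-02, -2.000e-02]), None) (array([ -9.61, -37.62,  41.78]), 0.949) (array([  0.39, -37.62,  41.78]), 0.949)
[[ 0.448  0.256  0.12 ]
 [ 0.451  0.08   0.12 ]
 [ 0.16   0.069  0.12 ]
 [ 0.617 -0.14   0.12 ]
 [ 0.624 -0.554  0.12 ]]
[[-0.     0.428  0.904]
 [-0.001  0.904 -0.428]
 [-1.    -0.001  0.   ]]
{'fx': 314.5418131974571, 'fy': 314.5418131974571, 'cx': 321.94243269426346, 'cy': 202.65776898934826, 'origin': array([0.19895966, 0.59688655, 0.37282496]), 'attitude': array([2.84405478e+00, 1.24860303e-03, 1.13023914e+00])}
```

Request:
arm_command --commands '[{"dx": -4},{"dx": -8},{"dx": -9.6,"dy": -2,"dz": 2.2,"twist": 0.1},{"dx": -9.6,"dy": -4.5,"dz": 5,"twist": 0.2},{"dx": -9.6,"dy": -7.2,"dz": 8,"twist": 0.3},{"dx": -9.6,"dy": -9.9,"dz": 11,"twist": 0.4},{"dx": -9.6,"dy": -12.6,"dz": 14,"twist": 0.5},{"dx": -9.6,"dy": -15.3,"dz": 17,"twist": 0.6},{"dx": -9.6,"dy": -18,"dz": 20,"twist": 0.7},{"dx": -9.6,"dy": -20.7,"dz": 23,"twist": 0.8},{"dx": -9.6,"dy": -23.4,"dz": 26,"twist": 0.9},{"dx": -9.6,"dy": -26.1,"dz": 29,"twist": 0.949}]' --grip -1 --squeeze 20

```text
validation failed for argument at $.co...
```

```bash
python3 - <<'E'
from h import *
st(); print(plan([.484,.055,.22],.18))
E
```

```text
t 0.1 pos [0.2671 0.5647 0.2035] x [-0.    -0.001 -1.   ] y [ 0.428  0.904 -0.001] yawy 1.129 F [ 0.04 -0.67  0.17] w 0.0854 q [-1.199  0.522 -0.036  1.6    0.021  1.021 -0.113]
(array([ -1.61, -36.8 ,  41.4 ]), 0.949)
```

Request:
arm_command --commands '[{"dx": -4,"dy": 0,"dz": 0,"twist": 0},{"dx": -8,"dy": 0,"dz": 0,"twist": 0},{"dx": -9.6,"dy": -2,"dz": 2.2,"twist": 0.1},{"dx": -9.6,"dy": -4.5,"dz": 5,"twist": 0.2},{"dx": -9.6,"dy": -7.2,"dz": 8,"twist": 0.3},{"dx": -9.6,"dy": -9.9,"dz": 11,"twist": 0.4},{"dx": -9.6,"dy": -12.6,"dz": 14,"twist": 0.5},{"dx": -9.6,"dy": -15.3,"dz": 17,"twist": 0.6},{"dx": -9.6,"dy": -18,"dz": 20,"twist": 0.7},{"dx": -9.6,"dy": -20.7,"dz": 23,"twist": 0.8},{"dx": -9.6,"dy": -23.4,"dz": 26,"twist": 0.9},{"dx": -9.6,"dy": -26.1,"dz": 29,"twist": 0.949}]' --grip -1 --squeeze 20

```text
clock: 1.1
position: [0.4179, 0.2029, 0.2998]
tool_rot: [-0.741, 1.57, -2.137]
force: [1.0, 0.2, 0.3]
grip_width: 0.0855
```

```bash
python3 - <<'E'
from h import *
st(); print(plan([.484,.055,.22],.18))
E
```

```text
t 1.1 pos [0.4179 0.2029 0.2998] x [-0.    -0.001 -1.   ] y [ 0.985  0.173 -0.001] yawy 0.174 F [1.03 0.19 0.35] w 0.0855 q [-0.841  0.161  0.301  1.886 -0.053  1.103 -0.345]
(array([ 7.99,  3.96, 15.7 ]), -0.006)
```

Request:
arm_command --commands '[{"dx": 0,"dy": 1,"dz": 4,"twist": 0},{"dx": 0,"dy": 2,"dz": 8,"twist": 0},{"dx": 2,"dy": 3,"dz": 12,"twist": 0},{"dx": 5,"dy": 4,"dz": 15.7,"twist": 0},{"dx": 8,"dy": 4,"dz": 15.7,"twist": 0},{"dx": 8,"dy": 4,"dz": 15.7,"twist": 0},{"dx": 8,"dy": 4,"dz": 15.7,"twist": 0}]'

```text
clock: 1.68
position: [0.4836, 0.0547, 0.2191]
tool_rot: [-1.264, 1.567, -2.662]
force: [0.6, 0.2, 1.0]
grip_width: 0.0856
```

```bash
python3 - <<'E'
from h import *
import json
st(); w=imaging.camera_info("wrist")
im=imaging.grab_frame("wrist"); cv2.imwrite("pics/w1.png",im[...,::-1])
json.dump({k:(v.tolist() if hasattr(v,'tolist') else v) for k,v in w.items()},open("w1.json","w")); print(w)
E
```

```text
t 1.683 pos [0.4836 0.0547 0.2191] x [-0.004 -0.002 -1.   ] y [ 0.985  0.172 -0.004] yawy 0.173 F [0.6  0.2  0.99] w 0.0856 q [-0.554  0.303  0.399  1.949 -0.145  0.92   0.09 ]
{'fx': 314.5418131974571, 'fy': 314.5418131974571, 'cx': 321.94243269426346, 'cy': 202.65776898934826, 'origin': array([0.47079669, 0.1287651 , 0.3883082 ]), 'attitude': array([2.84255104, 0.00423593, 0.17402991])}
```

View pics/w1.png

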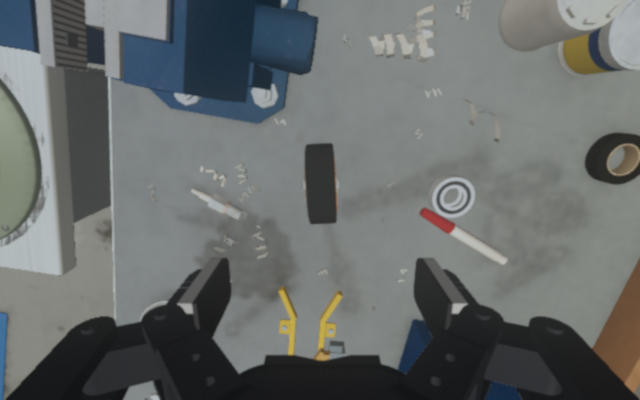

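```bash
python3 - <<'E'
from h import *
import json
from scipy.optimize import minimize
c=json.load(open("w1.json")); c['origin']=np.array(c['origin'])
im=cv2.imread("pics/w1.png"); hsv=cv2.cvtColor(im,cv2.COLOR_BGR2HSV)
m=((hsv[...,2]<70)|((hsv[...,1]>120)&(hsv[...,0]<16))).astype(np.uint8)
z=np.zeros_like(m); z[130:235,295:350]=m[130:235,295:350]
z=cv2.morphologyEx(z,cv2.MORPH_OPEN,np.ones((3,3)));print(z.sum(),cv2.boundingRect(z))
def cost(p):
    uv=proj(c,wheelpts(*p)); h=cv2.convexHull(uv.astype(np.float32)); S=4
    big=np.zeros((400*S,640*S),np.uint8); cv2.fillPoly(big,[((h+.5)*S*16).round().astype(np.int32)],255,shift=4)
    return np.abs(cv2.resize(big,(640,400),interpolation=cv2.INTER_AREA)/255.-z).sum()
for y in(-1.35,-1.42):
    b=np.array([.483,.045,y]); r=minimize(cost,b,method="Nelder-Mead",options=dict(initial_simplex=np.array([b,b+[.01,0,0],b+[0,.01,0],b+[0,0,.1]]),maxiter=100)); print(r.x,r.fun)
p=r.x
uv=proj(c,wheelpts(*p)); b=cv2.resize(im[120:240,260:380],None,fx=5,fy=5)
for s in(0,1): cv2.polylines(b,[((uv[60*s:60*s+60]+.5-[260,120])*5).round().astype(np.int32).reshape(-1,1,2)],True,(0,255,0),1)
cv2.imwrite("pics/w1o.png",b)
print("vise nose",back(c,[[315,45],[285,100]],.1),"stubs?",back(c,[[336,186],[306,186]],.045))
print("dock bend",back(c,[[294,317],[321,321],[281,290],[341,293]],.012))
E
```

```text
2146 (306, 144, 30, 80)
[ 0.48314815  0.04576832 -1.33831641] 296.7647058823529
[ 0.48322479  0.04541959 -1.34756982] 295.78431372549016
vise nose [[0.45556908 0.17501348 0.1       ]
 [0.43704925 0.12764464 0.1       ]] stubs? [[0.49985218 0.04631888 0.045     ]
 [0.46665228 0.04044563 0.045     ]]
dock bend [[ 0.47972803 -0.15887576  0.012     ]
 [ 0.51836833 -0.15873713  0.012     ]
 [ 0.455764   -0.11888079  0.012     ]
 [ 0.53756059 -0.10906022  0.012     ]]
```

View pics/w1o.png

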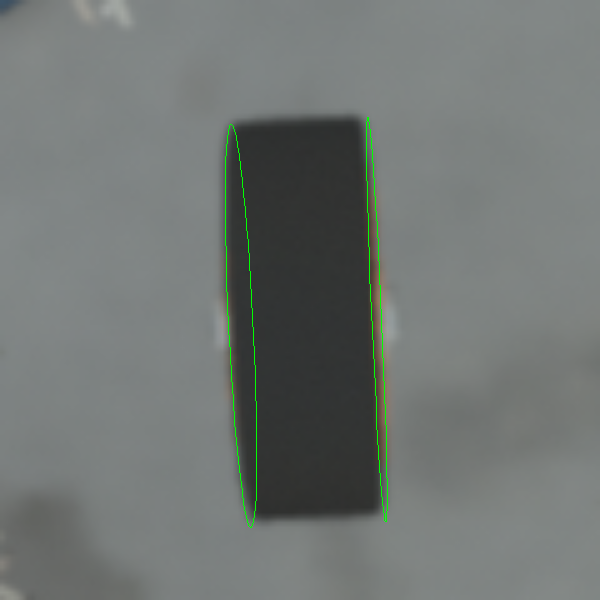

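```bash
python3 - <<'E'
from h import *
print(plan([.4832,.0455,.04],.21))
E
```

```text
(array([18.04, -0.26,  0.96]), -0.036)
```

Request:
arm_command --commands '[{"dx": 3,"dy": -0.26,"dz": 0.96,"twist": -0.036},{"dx": 6,"dy": -0.26,"dz": 0.96,"twist": -0.036},{"dx": 9,"dy": -0.26,"dz": 0.96,"twist": -0.036},{"dx": 12,"dy": -0.26,"dz": 0.96,"twist": -0.036},{"dx": 14.5,"dy": -0.26,"dz": 0.96,"twist": -0.036},{"dx": 16.5,"dy": -0.26,"dz": 0.96,"twist": -0.036},{"dx": 18.04,"dy": -0.26,"dz": 0.96,"twist": -0.036},{"dx": 18.04,"dy": -0.26,"dz": 0.96,"twist": -0.036},{"dx": 18.04,"dy": -0.26,"dz": 0.96,"twist": -0.036}]' --grip -0.4

```text
clock: 2.48
position: [0.4839, 0.0468, 0.0411]
tool_rot: [-1.7, 1.57, -3.059]
force: [0.6, -0.6, -0.3]
grip_width: 0.0596
```

```bash
python3 - <<'E'
from h import *
st()
im=imaging.grab_frame("wrist"); cv2.imwrite("pics/w2.png",im[...,::-1])
im=imaging.grab_frame("scene"); cv2.imwrite("pics/s2.png",cv2.resize(im[130:250,210:370,::-1],None,fx=4,fy=4))
E
```

```text
t 2.483 pos [0.4839 0.0468 0.0411] x [-0. -0. -1.] y [ 0.978  0.21  -0.   ] yawy 0.212 F [ 0.58 -0.65 -0.3 ] w 0.0596 q [-0.413  0.588  0.26   2.094 -0.304  0.495  0.286]
```

View pics/w2.png

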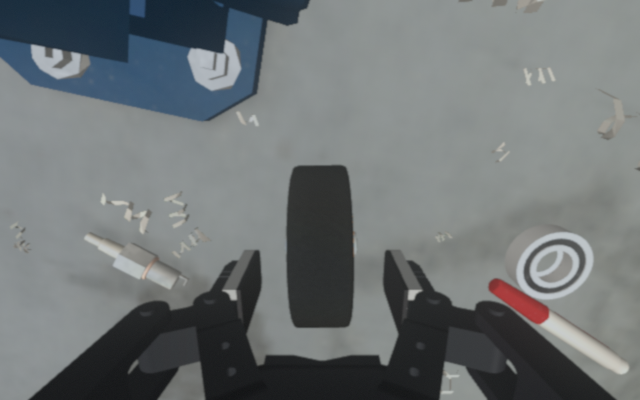

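View pics/s2.png

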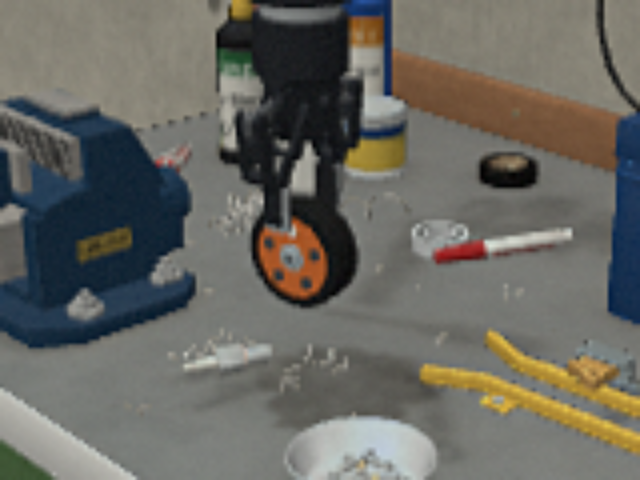

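```bash
python3 - <<'E'
from h import *
s=sensors.observe(); r=R.from_euler('xyz',s['tool_rot']).as_matrix()
im=imaging.grab_frame("scene"); c=cam("scene"); x0,y0=262,150
b=cv2.resize(im[y0:y0+60,x0:x0+50,::-1],None,fx=10,fy=10,interpolation=cv2.INTER_CUBIC)
w=s['grip_width']/2
for k,col in((-1,(0,255,0)),(1,(255,255,0))):
  for e in(.008,.0,-.011,-.03):
    for t in (-.011,.011):
      P=s['position']+r@np.array([e,k*w,t]); u=(proj(c,P)[0]+.5-[x0,y0])*10; cv2.circle(b,tuple(u.astype(int)),4,col,1 if t>0 else -1)
P=np.array([.4832,.0455,.045])-.02*r[:,1]; u=(proj(c,P)[0]+.5-[x0,y0])*10; cv2.circle(b,tuple(u.astype(int)),6,(0,0,255),2)
cv2.imwrite("pics/s3.png",b)
E
```

```text
(no output)
```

View pics/s3.png

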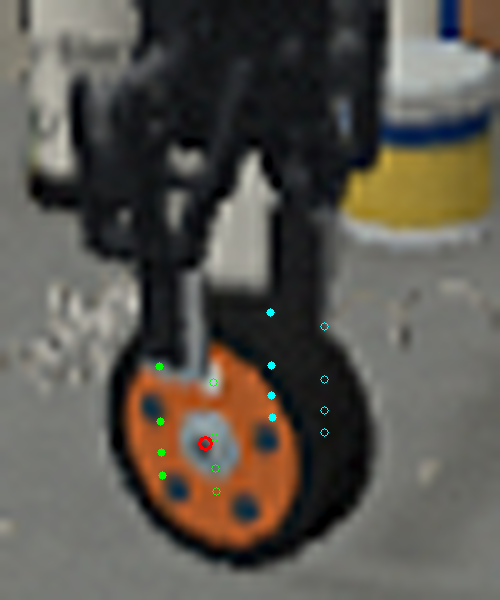

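```bash
python3 - <<'E'
from h import *
st(); s=sensors.observe(); r=R.from_euler('xyz',s['tool_rot']).as_matrix()
c=cam("wrist"); im=imaging.grab_frame("wrist")[...,::-1].copy(); w=s['grip_width']/2
print(c['origin'])
for k in(-1,1):
  for e in(.008,-.011,-.03,-.05):
    for t in (-.011,.011):
      P=s['position']+r@np.array([e,k*w,t]); u=proj(c,P)[0]; cv2.circle(im,tuple(u.astype(int)),3,(0,255,0),1 if t>0 else -1); print(k,e,t,u.round(0))
cv2.imwrite("pics/w3.png",im)
E
```

```text
t 2.633 pos [0.4843 0.0463 0.0416] x [ 0.001  0.    -1.   ] y [0.978 0.209 0.001] yawy 0.211 F [0.55 0.87 0.48] w 0.0599 q [-0.413  0.587  0.26   2.094 -0.304  0.495  0.286]
[0.46786538 0.11951963 0.21093285]
-1 0.008 -0.011 [273. 218.]
-1 0.008 0.011 [274. 251.]
-1 -0.011 -0.011 [268. 230.]
-1 -0.011 0.011 [269. 266.]
-1 -0.03 -0.011 [261. 245.]
-1 -0.03 0.011 [263. 285.]
-1 -0.05 -0.011 [252. 264.]
-1 -0.05 0.011 [255. 309.]
1 0.008 -0.011 [373. 218.]
1 0.008 0.011 [371. 251.]
1 -0.011 -0.011 [378. 230.]
1 -0.011 0.011 [376. 266.]
1 -0.03 -0.011 [385. 245.]
1 -0.03 0.011 [382. 285.]
1 -0.05 -0.011 [394. 265.]
1 -0.05 0.011 [391. 309.]
```

View pics/w3.png

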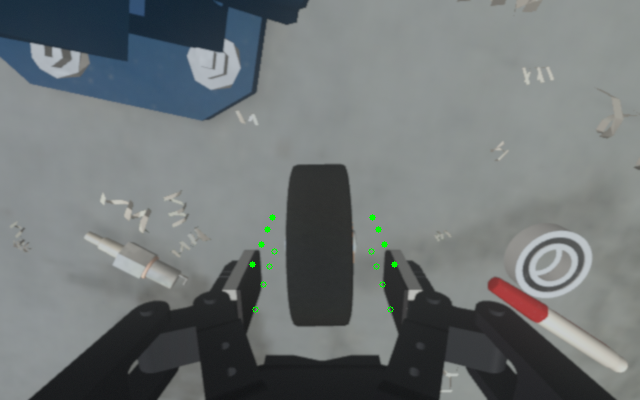

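```bash
python3 - <<'E'
from h import *
import json
c=json.load(open("w1.json")); c['origin']=np.array(c['origin'])
d=cam("wrist")
a=[[423,212],[454,197],[193,190],[242,217]]; b=[[493,285],[553,257],[87,236],[183,286]]
for z in(.0,.01): print(back(c,a,z).round(4)[:,:2].tolist(),back(d,b,z).round(4)[:,:2].tolist())
s=sensors.observe(); r=R.from_euler('xyz',s['tool_rot']).as_matrix()
for e in(-.03,-.065,-.1,-.13):
  print(e,proj(d,s['position']+np.array([[e,k,t] for k in(-.042,.042) for t in(-.038,.038)])@r.T).round(0).tolist())
E
```

```text
[[0.6217, 0.021], [0.6553, 0.0476], [0.3247, -0.0015], [0.3901, -0.0271]] [[0.6228, 0.0193], [0.6577, 0.051], [0.3205, -0.0043], [0.3919, -0.0312]]
[[0.6178, 0.0238], [0.6506, 0.0497], [0.3284, 0.0019], [0.3921, -0.0231]] [[0.6155, 0.0241], [0.6486, 0.0542], [0.3275, 0.0015], [0.3955, -0.024]]
-0.03 [[231.0, 191.0], [243.0, 330.0], [415.0, 191.0], [402.0, 330.0]]
-0.065 [[204.0, 216.0], [224.0, 386.0], [443.0, 216.0], [422.0, 386.0]]
-0.1 [[153.0, 264.0], [190.0, 480.0], [495.0, 264.0], [456.0, 480.0]]
-0.13 [[53.0, 357.0], [137.0, 631.0], [598.0, 358.0], [511.0, 632.0]]
```

Request:
arm_command --commands '[{"dx": 0,"dy": 0,"dz": 0,"twist": 0},{"dx": 0,"dy": 0,"dz": 0,"twist": 0},{"dx": 0,"dy": 0,"dz": 0,"twist": 0},{"dx": 0,"dy": 0,"dz": 0,"twist": 0}]' --grip 0.02

```text
clock: 3.02
position: [0.4843, 0.0462, 0.0416]
tool_rot: [1.4, 1.569, 0.04]
force: [-0.4, 0.4, -0.8]
grip_width: 0.0416
```

```bash
python3 - <<'E'
from h import *
st()
im=imaging.grab_frame("scene"); x0,y0=262,140
b=cv2.resize(im[y0:y0+70,x0:x0+50,::-1],None,fx=8,fy=8,interpolation=cv2.INTER_CUBIC)
w=imaging.grab_frame("wrist")[140:350,220:430,::-1]
b=np.hstack([b,cv2.resize(w,(390,560)[:1]+(390,))[:390].copy() if 0 else cv2.copyMakeBorder(cv2.resize(w,(390,390)),0,170,0,0,cv2.BORDER_CONSTANT)])
cv2.imwrite("pics/s4.png",b)
E
```

```text
t 3.017 pos [0.4843 0.0462 0.0416] x [ 0.001  0.    -1.   ] y [0.978 0.209 0.001] yawy 0.211 F [-0.36  0.42 -0.8 ] w 0.0416 q [-0.413  0.586  0.26   2.095 -0.305  0.494  0.286]
```

View pics/s4.png

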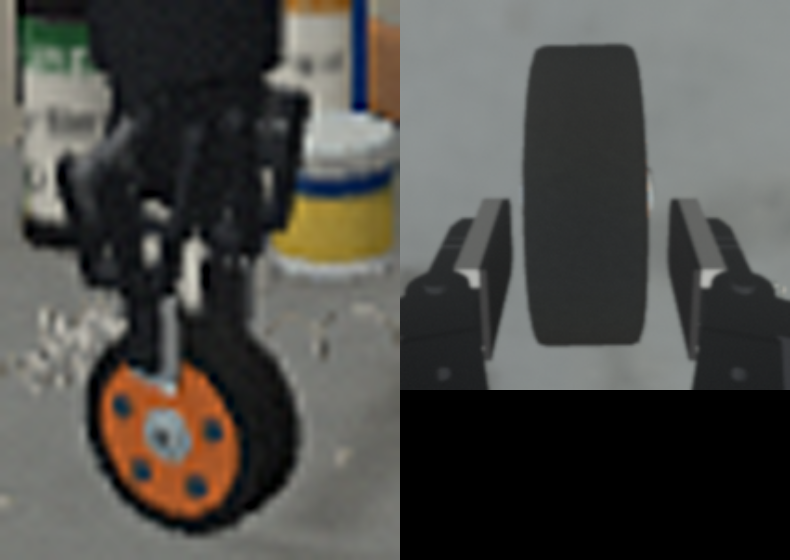

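Request:
arm_command --commands '[{"dx": 0,"dy": 0,"dz": 0,"twist": 0},{"dx": 0,"dy": 0,"dz": 0,"twist": 0},{"dx": 0,"dy": 0,"dz": 0,"twist": 0}]' --grip 0.14

```text
clock: 3.37
position: [0.4841, 0.0461, 0.0414]
tool_rot: [1.249, 1.57, -0.112]
force: [0.2, -0.5, 0.4]
grip_width: 0.0367
```

Request:
arm_command --commands '[{"dx": 0,"dy": 0,"dz": 0,"twist": 0},{"dx": 0,"dy": 0,"dz": 0,"twist": 0},{"dx": 0,"dy": 0,"dz": 0,"twist": 0},{"dx": 0.8,"dy": 0,"dz": 0,"twist": 0},{"dx": 1.6,"dy": 0,"dz": 0,"twist": 0},{"dx": 2.4,"dy": 0,"dz": 0,"twist": 0},{"dx": 3,"dy": 0,"dz": 0,"twist": 0},{"dx": 3,"dy": 0,"dz": 0,"twist": 0}]' --grip -0.15

```text
clock: 4.03
position: [0.4833, 0.0459, 0.0099]
tool_rot: [-1.323, 1.57, -2.683]
force: [0.1, 0.9, 0.6]
grip_width: 0.0491
```

```bash
python3 - <<'E'
from h import *
st(); s=sensors.observe(); r=R.from_euler('xyz',s['tool_rot']).as_matrix(); c=cam("scene")
im=imaging.grab_frame("scene"); x0,y0=262,140
b=cv2.resize(im[y0:y0+70,x0:x0+50,::-1],None,fx=8,fy=8,interpolation=cv2.INTER_CUBIC)
for e in(-.02,-.025,-.03,-.035):
    for t in(-.011,.011):
      P=s['position']+r@np.array([e,-s['grip_width']/2,t]); u=(proj(c,P)[0]+.5-[x0,y0])*8; cv2.circle(b,tuple(u.astype(int)),2,(0,255,0),-1)
w=imaging.grab_frame("wrist")[140:350,220:430,::-1]
b=np.hstack([b,cv2.copyMakeBorder(cv2.resize(w,(390,390)),0,170,0,0,cv2.BORDER_CONSTANT)])
cv2.imwrite("pics/s5.png",b)
E
```

```text
t 4.033 pos [0.4833 0.0459 0.0099] x [-0.001 -0.001 -1.   ] y [ 0.978  0.209 -0.001] yawy 0.211 F [0.08 0.94 0.56] w 0.0491 q [-0.384  0.646  0.224  2.103 -0.328  0.426  0.307]
```

View pics/s5.png

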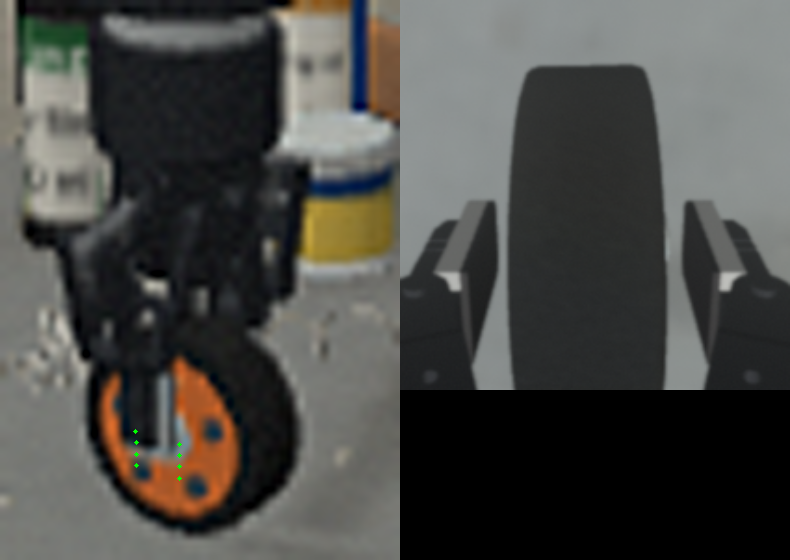

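Request:
arm_command --commands '[{"dx": 0.3,"dy": 0,"dz": 0,"twist": 0},{"dx": 0.5,"dy": 0,"dz": 0,"twist": 0},{"dx": 0.5,"dy": 0,"dz": 0,"twist": 0},{"dx": 0.5,"dy": 0,"dz": 0,"twist": 0}]' --grip 0.03 --squeeze 7

```text
clock: 4.47
position: [0.4839, 0.0459, 0.006]
tool_rot: [0.122, 1.57, -1.238]
force: [-0.4, 0.9, 0.2]
grip_width: 0.0415
```

Request:
arm_command --commands '[{"dx": 0,"dy": 0,"dz": 0,"twist": 0},{"dx": 0,"dy": 0,"dz": 0,"twist": 0},{"dx": 0,"dy": 0,"dz": 0,"twist": 0}]' --grip 0.15 --squeeze 7

```text
clock: 4.72
position: [0.4838, 0.0459, 0.0061]
tool_rot: [-0.124, 1.57, -1.484]
force: [-0.9, -0.0, 2.6]
grip_width: 0.0397
```

```bash
python3 - <<'E'
from h import *
st(); s=sensors.observe(); print(s['moment'])
im=imaging.grab_frame("scene"); x0,y0=262,140
b=cv2.resize(im[y0:y0+70,x0:x0+50,::-1],None,fx=8,fy=8,interpolation=cv2.INTER_CUBIC)
w=imaging.grab_frame("wrist")[140:350,220:430,::-1]
b=np.hstack([b,cv2.copyMakeBorder(cv2.resize(w,(390,390)),0,170,0,0,cv2.BORDER_CONSTANT)])
cv2.imwrite("pics/s6.png",b)
E
```

```text
t 4.717 pos [0.4838 0.0459 0.0061] x [ 0. -0. -1.] y [ 0.978  0.209 -0.   ] yawy 0.21 F [-0.95 -0.02  2.64] w 0.0397 q [-0.38   0.653  0.219  2.104 -0.331  0.417  0.31 ]
[-0.09196537  0.36942911 -0.02084219]
```

View pics/s6.png

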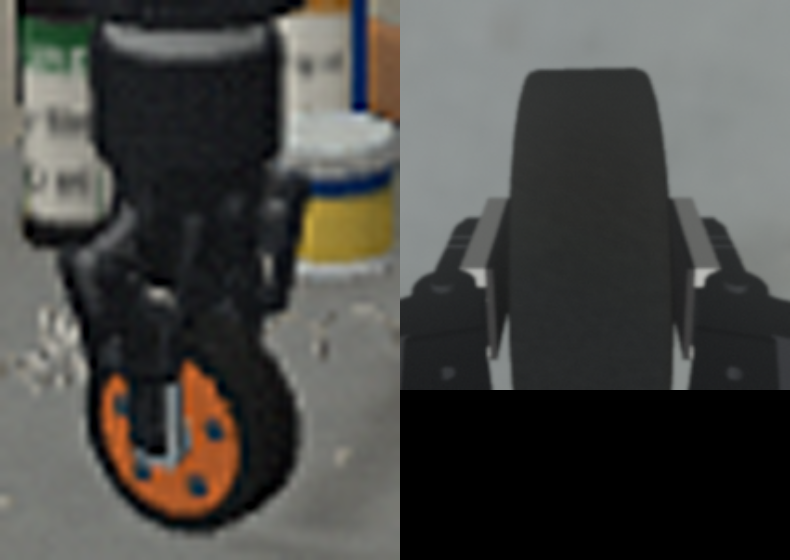

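Request:
arm_command --commands '[{"dx": 0,"dy": 0,"dz": 0,"twist": 0.04},{"dx": 0,"dy": 0,"dz": 0,"twist": 0.08},{"dx": 0,"dy": 0,"dz": 0,"twist": 0.12},{"dx": 0,"dy": 0,"dz": 0,"twist": 0.143},{"dx": 0,"dy": 0,"dz": 0,"twist": 0.143}]'

```text
clock: 5.23
position: [0.484, 0.0462, 0.0061]
tool_rot: [0.929, 1.57, -0.575]
force: [-1.0, 0.7, 1.2]
grip_width: 0.0395
```

```bash
cat >> h.py <<'E'
M0=np.array([.499,-.160]); HD=-1.480
def dockrel(p=None):
    s=sensors.observe(); p=s['position'][:2] if p is None else p
    d=p-M0; t=np.array([np.cos(HD),np.sin(HD)]); n=np.array([-t[1],t[0]])
    r=R.from_euler('xyz',s['tool_rot']).as_matrix(); print("s %.4f l %.4f  yaw err %.4f"%(d@t,d@n,np.arctan2(r[1,1],r[0,1])-(HD+np.pi/2)))
def topos(s,l,z):
    t=np.array([np.cos(HD),np.sin(HD)]); n=np.array([-t[1],t[0]]); return [*(M0+s*t+l*n),z]
E
python3 - <<'E'
from h import *
st(); dockrel(); print(plan(topos(-.08,0.0005,.006),HD+np.pi/2-.024))
E
```

```text
t 5.233 pos [0.484  0.0462 0.0061] x [ 0. -0. -1.] y [0.998 0.067 0.   ] yawy 0.067 F [-1.02  0.72  1.23] w 0.0395 q [-0.406  0.658  0.254  2.105 -0.384  0.422  0.216]
s -0.2067 l 0.0037  yaw err -0.0240
(array([ 0.02, -0.02, 12.67]), -0.0)
```

Request:
arm_command --commands '[{"dx": 0,"dy": 0,"dz": 0.4,"twist": 0},{"dx": 0,"dy": 0,"dz": 1.2,"twist": 0},{"dx": 0,"dy": 0,"dz": 2.2,"twist": 0},{"dx": 0,"dy": 0,"dz": 3.2,"twist": 0},{"dx": 0,"dy": 0,"dz": 4.2,"twist": 0},{"dx": 0,"dy": 0,"dz": 5.2,"twist": 0},{"dx": 0,"dy": 0,"dz": 6.2,"twist": 0},{"dx": 0,"dy": 0,"dz": 7.0,"twist": 0},{"dx": 0,"dy": 0,"dz": 7.6,"twist": 0},{"dx": 0,"dy": 0,"dz": 8,"twist": 0},{"dx": 0,"dy": 0,"dz": 8,"twist": 0}]'

```text
clock: 6.15
position: [0.4893, -0.0346, 0.0062]
tool_rot: [0.401, 1.57, -1.104]
force: [0.0, -1.2, -2.1]
grip_width: 0.039
```

```bash
python3 - <<'E'
from h import *
st(); dockrel(); 
w=imaging.grab_frame("wrist"); cv2.imwrite("pics/w7.png",w[...,::-1])
im=imaging.grab_frame("top"); cv2.imwrite("pics/t7r.png",im[...,::-1]);cv2.imwrite("pics/t7.png",cv2.resize(im[150:230,270:430,::-1],None,fx=5,fy=5,interpolation=cv2.INTER_CUBIC))
im=imaging.grab_frame("scene"); cv2.imwrite("pics/s7.png",cv2.resize(im[150:280,260:420,::-1],None,fx=4.5,fy=4.5,interpolation=cv2.INTER_CUBIC))
E
```

```text
t 6.15 pos [ 0.4893 -0.0346  0.0062] x [ 0. -0. -1.] y [0.998 0.066 0.   ] yawy 0.066 F [ 0.03 -1.22 -2.11] w 0.039 q [-0.227  0.659  0.236  2.093 -0.353  0.426  0.351]
s -0.1257 l 0.0017  yaw err -0.0251
```

View pics/w7.png

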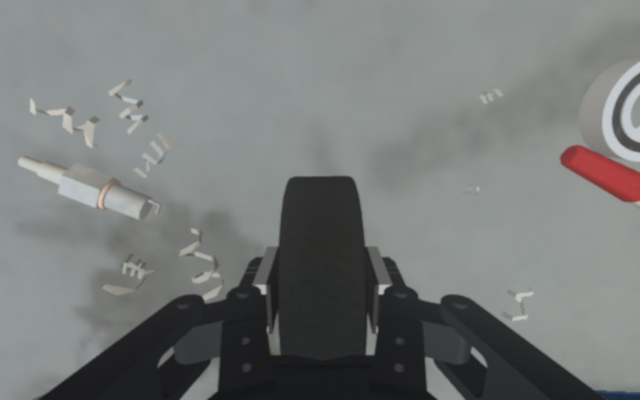

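View pics/t7.png

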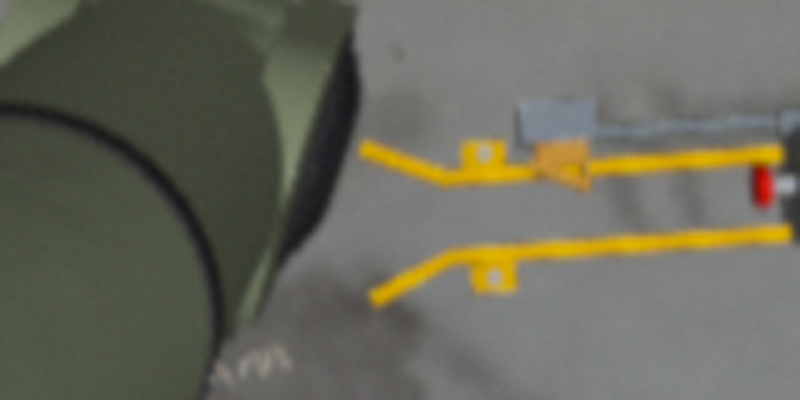

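View pics/s7.png

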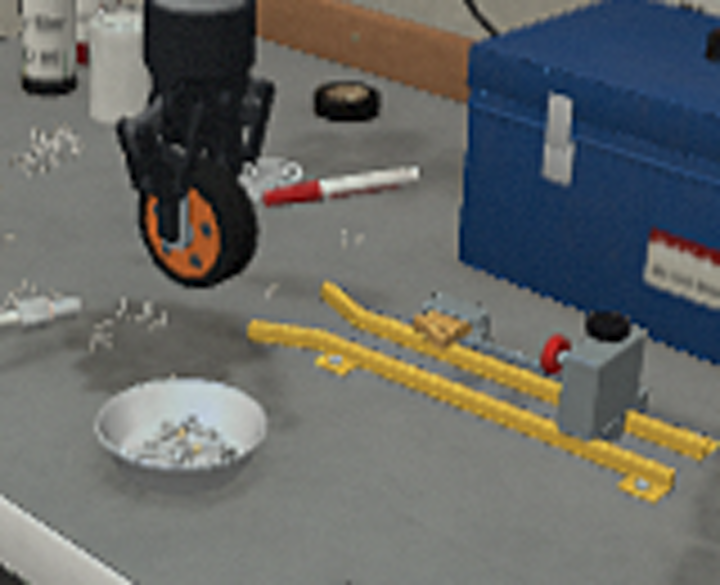

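```bash
python3 - <<'E'
from h import *
c=cam("top"); f=lambda a:np.array(a)/5+[270,150]
t=np.array([np.cos(HD),np.sin(HD)]); n=np.array([-t[1],t[0]])
def sl(P): return [((p[:2]-M0)@t,(p[:2]-M0)@n) for p in P]
print("disc",np.round(sl(back(c,f([[752,185]]),.045)),4))
print("housing",np.round(sl(back(c,f([[519,122],[595,117]]),.027)),4))
print("catch tip",np.round(sl(back(c,f([[590,190],[535,150]]),.024)),4))
print("rails",np.round(sl(back(c,f([[445,180],[780,154],[455,254],[790,232]]),.012)),4))
c=cam("scene"); g=lambda a:np.array(a)/4.5+[260,150]
print("disc sc",np.round(sl(back(c,g([[548,355]]),.045)),4))
print("rails sc",np.round(sl(back(c,g([[355,318],[570,395],[322,343],[565,435]]),.012)),4))
dockrel(); print(plan(topos(-.065,0,.006),HD+np.pi/2-.024))
E
```

```text
disc [[ 0.1558 -0.    ]]
housing [[0.0408 0.045 ]
 [0.0811 0.0448]]
catch tip [[0.0753 0.0065]
 [0.0483 0.0299]]
rails [[ 0.0005  0.0192]
 [ 0.1801  0.0201]
 [ 0.0025 -0.0209]
 [ 0.1811 -0.0222]]
disc sc [[ 0.1605 -0.0074]]
rails sc [[ 0.0094  0.0064]
 [ 0.1681  0.0121]
 [ 0.0143 -0.036 ]
 [ 0.1893 -0.031 ]]
s -0.1268 l 0.0018  yaw err -0.0239
(array([ 0.02, -0.04,  6.18]), 0.0)
```

Request:
arm_command --commands '[{"dx": 0,"dy": 0,"dz": 0.5,"twist": 0},{"dx": 0,"dy": 0,"dz": 1.3,"twist": 0},{"dx": 0,"dy": 0,"dz": 2.2,"twist": 0},{"dx": 0,"dy": 0,"dz": 3.1,"twist": 0},{"dx": 0,"dy": 0,"dz": 4.0,"twist": 0},{"dx": 0,"dy": 0,"dz": 4.9,"twist": 0},{"dx": 0,"dy": -0.03,"dz": 5.7,"twist": 0},{"dx": 0,"dy": -0.04,"dz": 6.2,"twist": 0},{"dx": 0,"dy": -0.04,"dz": 6.2,"twist": -0.012},{"dx": 0,"dy": -0.04,"dz": 6.2,"twist": -0.024},{"dx": 0,"dy": -0.04,"dz": 6.2,"twist": -0.024}]'

```text
clock: 7.22
position: [0.4931, -0.0953, 0.0062]
tool_rot: [0.79, 1.57, -0.689]
force: [0.8, -2.0, -3.9]
grip_width: 0.0396
```

```bash
python3 - <<'E'
from h import *
st(); dockrel(); print(plan(topos(0,0,.006),HD+np.pi/2))
im=imaging.grab_frame("top"); cv2.imwrite("pics/t8.png",cv2.resize(im[140:240,300:460,::-1],None,fx=5,fy=5,interpolation=cv2.INTER_CUBIC))
im=imaging.grab_frame("scene"); cv2.imwrite("pics/s8.png",cv2.resize(im[170:270,290:400,::-1],None,fx=6,fy=6,interpolation=cv2.INTER_CUBIC))
E
```

```text
t 7.217 pos [ 0.4931 -0.0953  0.0062] x [ 0. -0. -1.] y [0.996 0.092 0.   ] yawy 0.092 F [ 0.75 -2.   -3.9 ] w 0.0396 q [-0.09   0.667  0.22   2.063 -0.32   0.443  0.467]
s -0.0650 l -0.0000  yaw err 0.0016
(array([ 0.02, -0.01,  6.5 ]), 0.002)
```

View pics/s8.png

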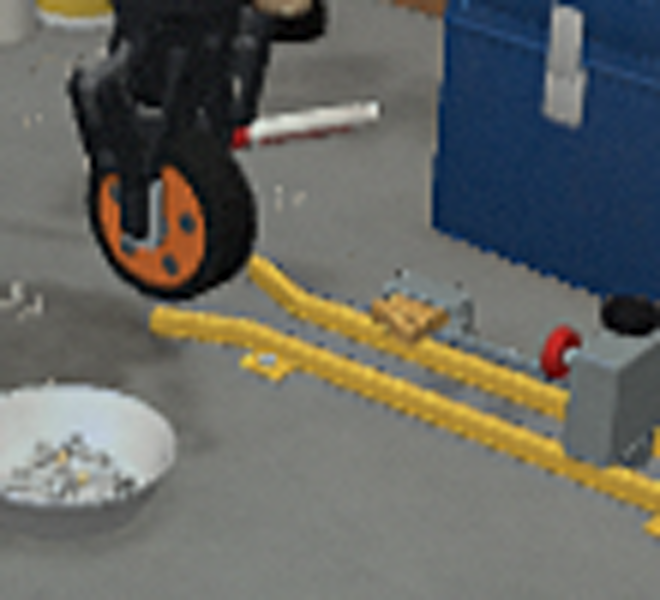

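View pics/t8.png

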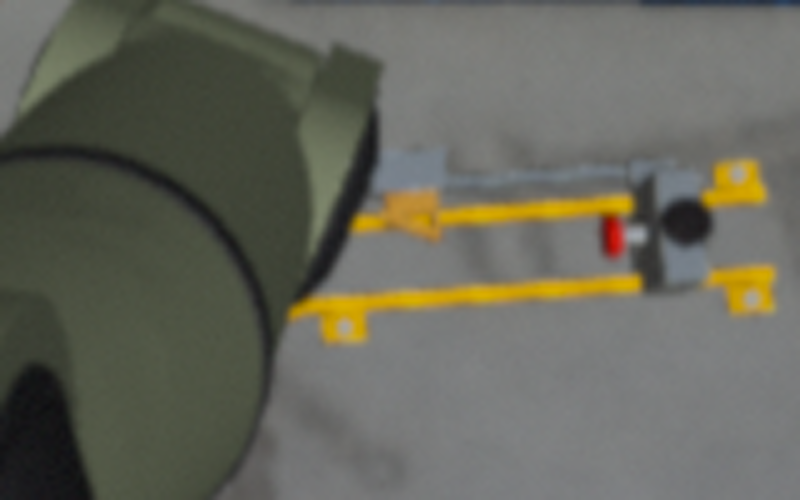

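```bash
python3 - <<'E'
from h import *
st()
im=imaging.grab_frame("scene"); cv2.imwrite("pics/s9r.png",im[...,::-1])
b=cv2.resize(im[185:225,300:340,::-1],None,fx=12,fy=12,interpolation=cv2.INTER_NEAREST)
o=cv2.imread("pics/scene0.png")[172:212,265:305]; o=cv2.resize(o,None,fx=8,fy=8,interpolation=cv2.INTER_NEAREST)
cv2.imwrite("pics/s9.png",np.hstack([b,cv2.copyMakeBorder(o,0,160,0,0,cv2.BORDER_CONSTANT)]))
E
```

```text
t 7.317 pos [ 0.4931 -0.0951  0.0062] x [ 0. -0. -1.] y [0.996 0.091 0.   ] yawy 0.092 F [-0.72 -0.24 -3.12] w 0.0393 q [-0.091  0.667  0.22   2.063 -0.321  0.443  0.467]
```

View pics/s9.png

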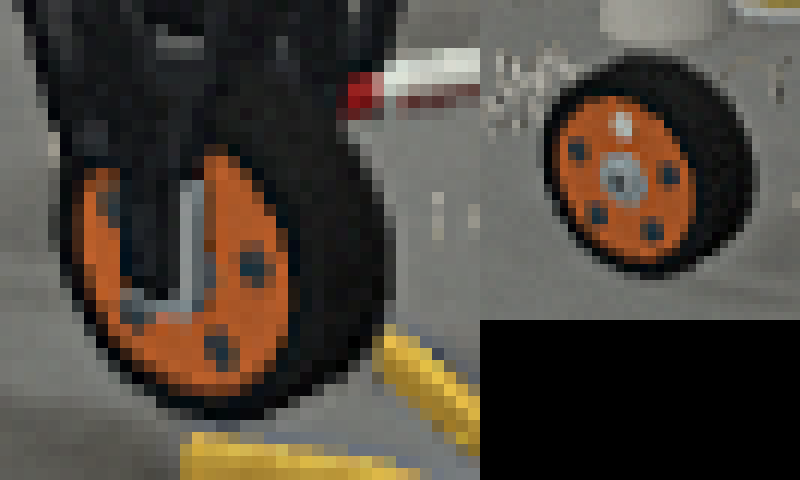

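Request:
arm_command --commands '[{"dx": 0,"dy": 0,"dz": 0,"twist": 0},{"dx": 0,"dy": 0,"dz": 0,"twist": 0},{"dx": 0,"dy": 0,"dz": 0,"twist": 0}]' --grip -0.04 --squeeze 5

```text
clock: 7.62
position: [0.4932, -0.0948, 0.0063]
tool_rot: [1.238, 1.57, -0.241]
force: [-1.2, 0.4, -1.3]
grip_width: 0.0445
```

```bash
python3 - <<'E'
from h import *
st();dockrel()
im=imaging.grab_frame("scene")
b=cv2.resize(im[180:225,295:345,::-1],None,fx=12,fy=12,interpolation=cv2.INTER_CUBIC)
cv2.imwrite("pics/s10.png",b)
w=imaging.grab_frame("wrist"); cv2.imwrite("pics/w10.png",w[...,::-1])
E
```

```text
t 7.617 pos [ 0.4932 -0.0948  0.0063] x [ 0.001 -0.    -1.   ] y [0.996 0.092 0.001] yawy 0.092 F [-1.18  0.38 -1.28] w 0.0445 q [-0.091  0.667  0.22   2.063 -0.321  0.443  0.467]
s -0.0654 l 0.0002  yaw err 0.0010
```

View pics/s10.png

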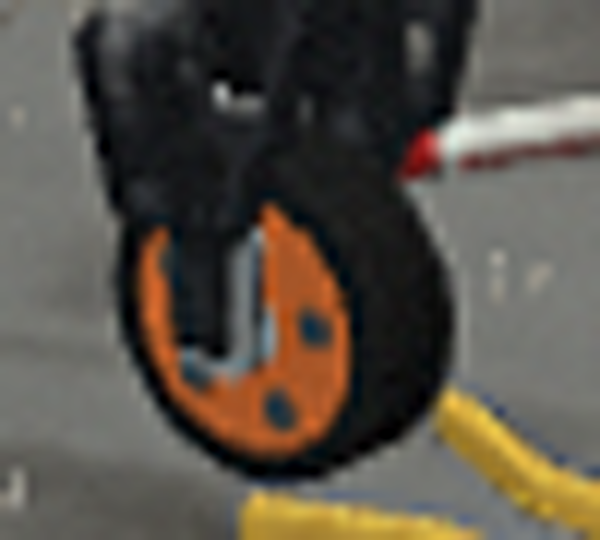

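View pics/w10.png

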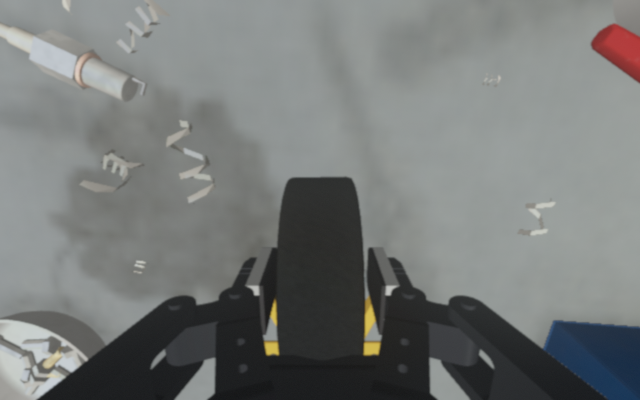

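Request:
arm_command --commands '[{"dx": 0,"dy": 0,"dz": 0,"twist": 0},{"dx": 0,"dy": 0,"dz": 0,"twist": 0},{"dx": 0,"dy": 0,"dz": 0,"twist": 0}]' --grip 0.07 --squeeze 5

```text
clock: 7.97
position: [0.4931, -0.0949, 0.0063]
tool_rot: [1.146, 1.57, -0.334]
force: [-0.5, -0.2, 1.8]
grip_width: 0.0401
```

Request:
arm_command --commands '[{"dx": 0,"dy": 0,"dz": -0.2,"twist": 0},{"dx": 0,"dy": 0,"dz": -0.6,"twist": 0},{"dx": 0,"dy": 0,"dz": -1.1,"twist": 0},{"dx": 0,"dy": 0,"dz": -1.6,"twist": 0},{"dx": 0,"dy": 0,"dz": -2.1,"twist": 0},{"dx": 0,"dy": 0,"dz": -2.5,"twist": 0},{"dx": 0,"dy": 0,"dz": -2.5,"twist": 0}]'

```text
clock: 8.55
position: [0.4907, -0.0688, 0.0062]
tool_rot: [3.1, 1.57, 1.622]
force: [-1.4, -0.3, -0.1]
grip_width: 0.0397
```

```bash
python3 - <<'E'
from h import *
st();dockrel()
im=imaging.grab_frame("scene")
b=cv2.resize(im[175:220,285:335,::-1],None,fx=12,fy=12,interpolation=cv2.INTER_CUBIC)
cv2.imwrite("pics/s11.png",b)
w=imaging.grab_frame("wrist"); cv2.imwrite("pics/w11.png",w[...,::-1])
E
```

```text
t 8.55 pos [ 0.4907 -0.0688  0.0062] x [-0.  0. -1.] y [0.996 0.093 0.   ] yawy 0.093 F [-1.43 -0.3  -0.08] w 0.0397 q [-0.146  0.662  0.223  2.08  -0.331  0.433  0.426]
s -0.0916 l -0.0000  yaw err 0.0021
```

View pics/s11.png

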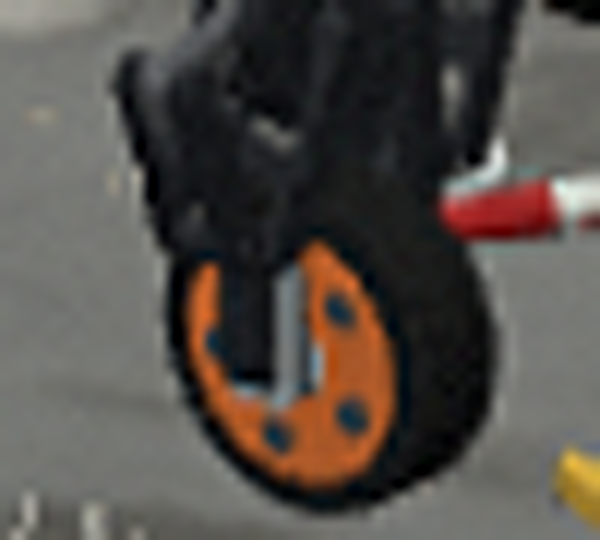

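View pics/w11.png

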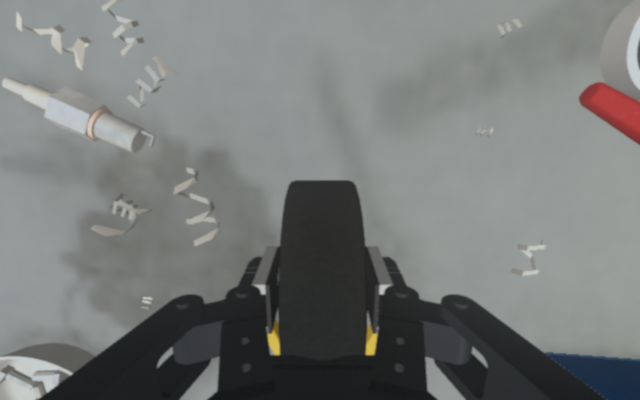

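Request:
arm_command --commands '[{"dx": 0,"dy": 0,"dz": -0.4,"twist": 0},{"dx": 0,"dy": 0,"dz": -1.2,"twist": 0},{"dx": 0,"dy": 0,"dz": -2.2,"twist": 0},{"dx": 0,"dy": 0,"dz": -3.2,"twist": 0},{"dx": 0,"dy": 0,"dz": -4.2,"twist": 0},{"dx": 0,"dy": 0,"dz": -5.2,"twist": 0},{"dx": 0,"dy": 0,"dz": -6.2,"twist": 0},{"dx": 0,"dy": 0,"dz": -7.2,"twist": 0},{"dx": 0,"dy": 0,"dz": -8.2,"twist": 0},{"dx": 0,"dy": 0,"dz": -9.0,"twist": 0},{"dx": 0,"dy": 0,"dz": -9.5,"twist": 0},{"dx": 0,"dy": 0,"dz": -9.5,"twist": 0}]'

```text
clock: 9.65
position: [0.482, 0.0263, 0.0062]
tool_rot: [2.762, 1.57, 1.285]
force: [-0.8, 1.2, 0.9]
grip_width: 0.0401
```

```bash
python3 - <<'E'
from h import *
st();dockrel()
im=imaging.grab_frame("scene")
b=cv2.resize(im[165:215,260:315,::-1],None,fx=10,fy=10,interpolation=cv2.INTER_CUBIC)
cv2.imwrite("pics/s12.png",b)
E
```

```text
t 9.65 pos [0.482  0.0263 0.0062] x [ 0.  0. -1.] y [0.996 0.094 0.   ] yawy 0.094 F [-0.84  1.24  0.87] w 0.0401 q [-0.357  0.653  0.24   2.113 -0.368  0.415  0.269]
s -0.1871 l -0.0001  yaw err 0.0030
```

View pics/s12.png

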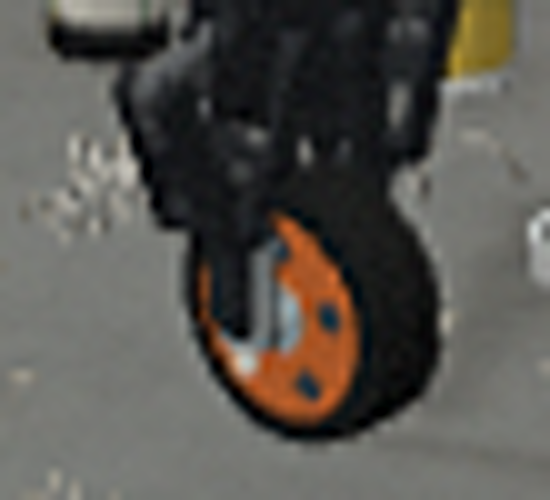

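```bash
python3 - <<'E'
from h import *
w=imaging.grab_frame("wrist"); cv2.imwrite("pics/w12.png",w[...,::-1])
g=w.astype(float).mean(2)
for f in("w7","w10","w11","w12"):
    a=cv2.imread(f"pics/{f}.png").astype(float).mean(2)[140:230,312:332].mean(1); print(f,140+np.argmax(-np.diff(a)), -np.diff(a)[np.argmax(-np.diff(a))])
E
```

```text
w7 175 36.483333333333334
w10 176 39.76666666666664
w11 180 40.28333333333333
w12 191 38.099999999999994
```

View pics/w12.png

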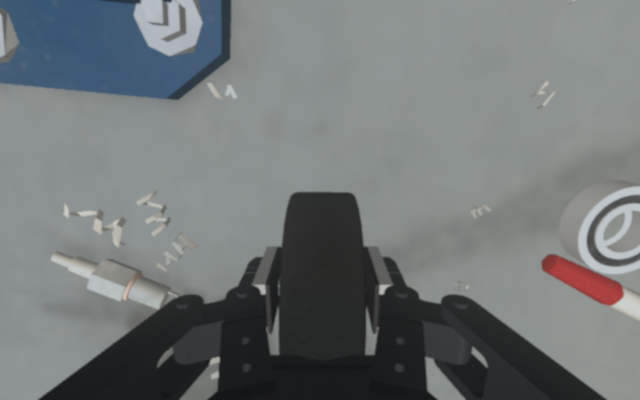

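Request:
arm_command --commands '[{"dx": 0,"dy": 0,"dz": 0.4,"twist": 0},{"dx": 0,"dy": 0,"dz": 1.2,"twist": 0},{"dx": 0,"dy": 0,"dz": 2.2,"twist": 0},{"dx": 0,"dy": 0,"dz": 3.2,"twist": 0},{"dx": 0,"dy": 0,"dz": 4.2,"twist": 0},{"dx": 0,"dy": 0,"dz": 5.2,"twist": 0},{"dx": 0,"dy": 0,"dz": 6.2,"twist": 0},{"dx": 0,"dy": 0,"dz": 7.2,"twist": 0},{"dx": 0,"dy": 0,"dz": 8.2,"twist": 0},{"dx": 0,"dy": 0,"dz": 9.0,"twist": 0},{"dx": 0,"dy": 0,"dz": 9.5,"twist": 0},{"dx": 0,"dy": 0,"dz": 9.5,"twist": 0}]'

```text
clock: 10.75
position: [0.4909, -0.071, 0.0063]
tool_rot: [0.514, 1.57, -0.966]
force: [-1.3, -1.6, 0.8]
grip_width: 0.0398
```

```bash
cat >> h.py <<'E'
def look(tag,x0,y0):
    st();dockrel()
    im=imaging.grab_frame("scene"); w=imaging.grab_frame("wrist")
    b=cv2.resize(im[y0:y0+50,x0:x0+50,::-1],None,fx=8,fy=8,interpolation=cv2.INTER_CUBIC)
    a=w.astype(float).mean(2)[140:230,312:332].mean(1); k=np.argmax(-np.diff(a)); print("rim row",140+k)
    cv2.imwrite(f"pics/{tag}.png",np.hstack([b,cv2.resize(w[140:390,200:450,::-1],(400,400))]))
E
python3 - <<'E'
from h import *
look("a13",285,175)
E
```

```text
t 10.75 pos [ 0.4909 -0.071   0.0063] x [ 0.    -0.001 -1.   ] y [0.996 0.091 0.   ] yawy 0.091 F [-1.3  -1.63  0.84] w 0.0398 q [-0.142  0.662  0.224  2.079 -0.33   0.433  0.428]
s -0.0893 l -0.0000  yaw err 0.0002
rim row 179
```

View pics/a13.png

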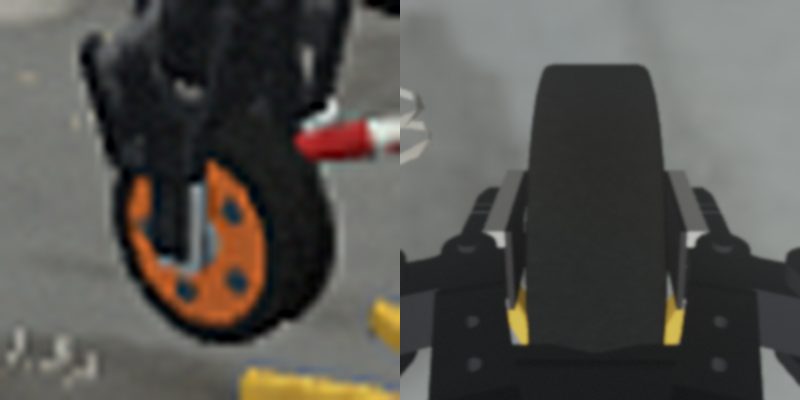

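Request:
arm_command --commands '[{"dx": 0,"dy": 0,"dz": 0.4,"twist": 0},{"dx": 0,"dy": 0,"dz": 1.1,"twist": 0},{"dx": 0,"dy": 0,"dz": 1.9,"twist": 0},{"dx": 0,"dy": 0,"dz": 2.7,"twist": 0},{"dx": 0,"dy": 0,"dz": 3.5,"twist": 0},{"dx": 0,"dy": 0,"dz": 4.3,"twist": 0},{"dx": 0,"dy": 0,"dz": 5.1,"twist": 0},{"dx": 0,"dy": 0,"dz": 5.8,"twist": 0},{"dx": 0,"dy": 0,"dz": 6.3,"twist": 0},{"dx": 0,"dy": 0,"dz": 6.3,"twist": 0}]'

```text
clock: 11.68
position: [0.4967, -0.1339, 0.0063]
tool_rot: [0.616, 1.57, -0.864]
force: [-1.3, -1.1, 0.7]
grip_width: 0.04
```

```bash
python3 - <<'E'
from h import *
look("a14",305,185)
E
```

```text
t 11.683 pos [ 0.4967 -0.1339  0.0063] x [ 0.001 -0.001 -1.   ] y [0.996 0.091 0.   ] yawy 0.091 F [-1.26 -1.14  0.75] w 0.04 q [-0.011  0.678  0.217  2.032 -0.306  0.461  0.525]
s -0.0262 l 0.0001  yaw err -0.0000
rim row 171
```

View pics/a14.png

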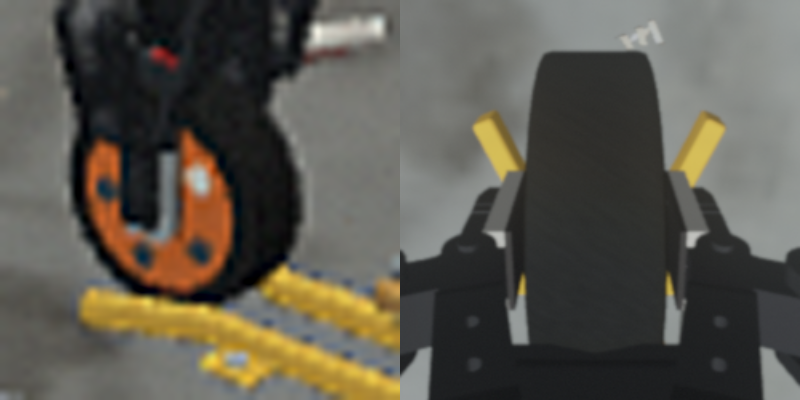

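Request:
arm_command --commands '[{"dx": 0,"dy": 0,"dz": 0,"twist": 0},{"dx": 0,"dy": 0,"dz": 0,"twist": 0},{"dx": 0,"dy": 0,"dz": -0.4,"twist": 0},{"dx": 0,"dy": 0,"dz": -0.7,"twist": 0},{"dx": 0,"dy": 0,"dz": -0.7,"twist": 0}]' --grip -0.05

```text
clock: 12.2
position: [0.4959, -0.1246, 0.0062]
tool_rot: [2.758, 1.57, 1.28]
force: [-0.1, -0.3, 0.4]
grip_width: 0.0448
```

Request:
arm_command --commands '[{"dx": 0,"dy": 0,"dz": 0,"twist": 0},{"dx": 0,"dy": 0,"dz": 0,"twist": 0},{"dx": 0,"dy": 0,"dz": 0,"twist": 0}]' --grip 0.075 --squeeze 6

```text
clock: 12.45
position: [0.496, -0.1245, 0.0063]
tool_rot: [2.454, 1.57, 0.976]
force: [-1.0, 0.1, 1.6]
grip_width: 0.0394
```

```bash
python3 - <<'E'
from h import *
look("a15",305,185)
print(plan(topos(.06,0,.006),HD+np.pi/2))
E
```

```text
t 12.45 pos [ 0.496  -0.1245  0.0063] x [ 0.  0. -1.] y [0.996 0.093 0.   ] yawy 0.093 F [-0.97  0.12  1.56] w 0.0394 q [-0.029  0.675  0.216  2.039 -0.309  0.458  0.513]
s -0.0356 l 0.0002  yaw err 0.0022
rim row 188
(array([ 0.02, -0.04,  9.56]), 0.002)
```

View pics/a15.png

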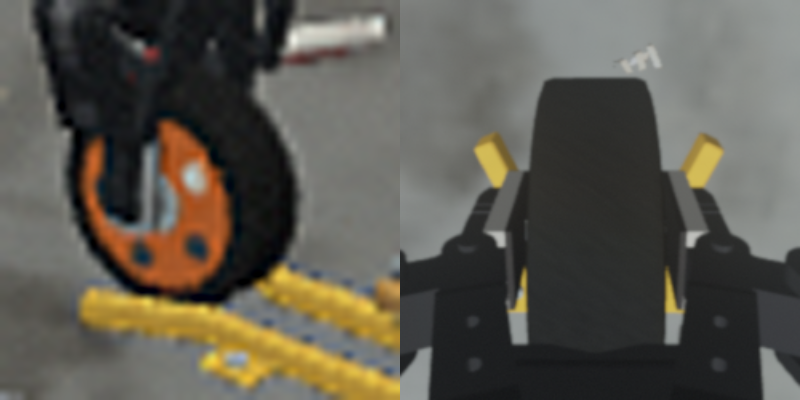

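Request:
arm_command --commands '[{"dx": 0,"dy": 0,"dz": 0.4,"twist": 0},{"dx": 0,"dy": 0,"dz": 1.0,"twist": 0},{"dx": 0,"dy": 0,"dz": 1.7,"twist": 0},{"dx": 0,"dy": 0,"dz": 2.4,"twist": 0},{"dx": 0,"dy": 0,"dz": 3.1,"twist": 0},{"dx": 0,"dy": 0,"dz": 3.8,"twist": 0},{"dx": 0,"dy": 0,"dz": 4.5,"twist": 0},{"dx": 0,"dy": 0,"dz": 5.1,"twist": 0},{"dx": 0,"dy": 0,"dz": 5.5,"twist": 0},{"dx": 0,"dy": 0,"dz": 5.5,"twist": 0}]'

```text
clock: 13.38
position: [0.5011, -0.1805, 0.0063]
tool_rot: [1.226, 1.57, -0.253]
force: [0.6, 0.5, 0.9]
grip_width: 0.0394
```

```bash
python3 - <<'E'
from h import *
look("a16",320,195)
E
```

```text
t 13.383 pos [ 0.5011 -0.1805  0.0063] x [ 0. -0. -1.] y [0.996 0.092 0.   ] yawy 0.092 F [0.64 0.49 0.94] w 0.0394 q [ 0.081  0.694  0.212  1.985 -0.29   0.491  0.594]
s 0.0206 l 0.0002  yaw err 0.0009
rim row 177
```

View pics/a16.png

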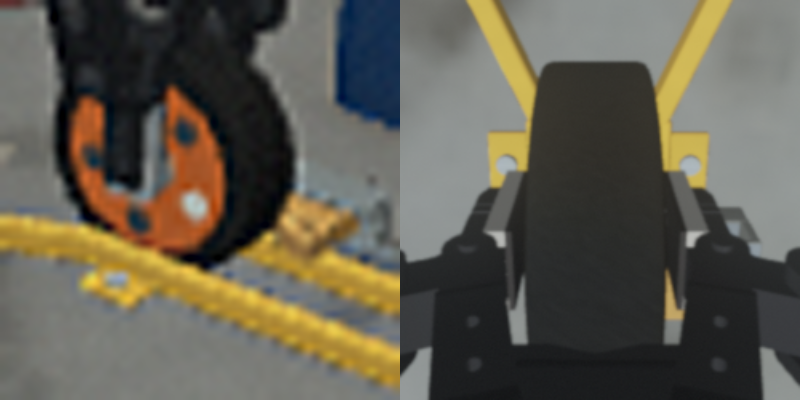

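Request:
arm_command --commands '[{"dx": 0,"dy": 0,"dz": 0,"twist": 0},{"dx": 0,"dy": 0,"dz": 0,"twist": 0},{"dx": 0,"dy": 0,"dz": -0.3,"twist": 0},{"dx": 0,"dy": 0,"dz": -0.5,"twist": 0},{"dx": 0,"dy": 0,"dz": -0.5,"twist": 0}]' --grip -0.05

```text
clock: 13.9
position: [0.5006, -0.1739, 0.0062]
tool_rot: [2.649, 1.57, 1.172]
force: [0.4, 0.7, 0.6]
grip_width: 0.0448
```

Request:
arm_command --commands '[{"dx": 0,"dy": 0,"dz": 0,"twist": 0},{"dx": 0,"dy": 0,"dz": 0,"twist": 0},{"dx": 0,"dy": 0,"dz": 0,"twist": 0}]' --grip 0.08 --squeeze 7

```text
clock: 14.15
position: [0.5006, -0.1739, 0.0063]
tool_rot: [2.495, 1.57, 1.017]
force: [-1.1, -0.5, 3.6]
grip_width: 0.0394
```

```bash
python3 - <<'E'
from h import *
look("a17",320,195)
print(plan(topos(.06,0,.0065),HD+np.pi/2))
E
```

```text
t 14.15 pos [ 0.5006 -0.1739  0.0063] x [ 0.  0. -1.] y [0.996 0.093 0.   ] yawy 0.093 F [-1.14 -0.46  3.57] w 0.0394 q [ 0.069  0.692  0.212  1.991 -0.292  0.487  0.586]
s 0.0140 l 0.0004  yaw err 0.0025
rim row 189
(array([-0.02, -0.04,  4.61]), 0.002)
```

Request:
arm_command --commands '[{"dx": 0,"dy": 0,"dz": 0.4,"twist": 0},{"dx": 0,"dy": 0,"dz": 0.9,"twist": 0},{"dx": 0,"dy": -0.02,"dz": 1.4,"twist": 0},{"dx": 0,"dy": -0.02,"dz": 1.9,"twist": 0},{"dx": 0,"dy": -0.03,"dz": 2.4,"twist": 0},{"dx": 0,"dy": -0.03,"dz": 2.9,"twist": 0},{"dx": 0,"dy": -0.03,"dz": 3.4,"twist": 0},{"dx": 0,"dy": -0.03,"dz": 3.9,"twist": 0},{"dx": 0,"dy": -0.03,"dz": 4.4,"twist": 0},{"dx": 0,"dy": -0.03,"dz": 4.8,"twist": 0},{"dx": 0,"dy": -0.03,"dz": 5.0,"twist": 0},{"dx": 0,"dy": -0.03,"dz": 5.0,"twist": 0}]'

```text
clock: 15.25
position: [0.5049, -0.2244, 0.0063]
tool_rot: [1.779, 1.571, 0.301]
force: [-0.9, 0.4, -0.5]
grip_width: 0.0395
```

```bash
python3 - <<'E'
from h import *
look("a18",335,200)
E
```

```text
t 15.25 pos [ 0.5049 -0.2244  0.0063] x [ 0.  0. -1.] y [0.996 0.092 0.   ] yawy 0.093 F [-0.92  0.43 -0.48] w 0.0395 q [ 0.162  0.714  0.209  1.932 -0.276  0.523  0.654]
s 0.0646 l 0.0000  yaw err 0.0018
rim row 175
```

View pics/a18.png

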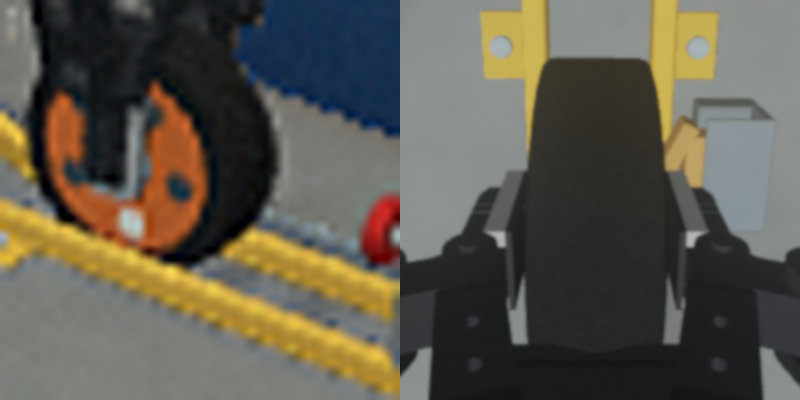

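Request:
arm_command --commands '[{"dx": 0,"dy": 0,"dz": 0,"twist": 0},{"dx": 0,"dy": 0,"dz": 0,"twist": 0},{"dx": 0,"dy": 0,"dz": -0.3,"twist": 0},{"dx": 0,"dy": 0,"dz": -0.5,"twist": 0},{"dx": 0,"dy": 0,"dz": -0.5,"twist": 0}]' --grip -0.05

```text
clock: 15.77
position: [0.5045, -0.2182, 0.0063]
tool_rot: [2.617, 1.57, 1.14]
force: [1.0, 0.3, -0.5]
grip_width: 0.045
```

Request:
arm_command --commands '[{"dx": 0,"dy": 0,"dz": 0,"twist": 0},{"dx": 0,"dy": 0,"dz": 0,"twist": 0},{"dx": 0,"dy": 0,"dz": 0,"twist": 0}]' --grip 0.085 --squeeze 8

```text
clock: 16.02
position: [0.5044, -0.2182, 0.0063]
tool_rot: [2.732, 1.57, 1.255]
force: [-1.5, 0.5, 2.8]
grip_width: 0.0395
```

```bash
python3 - <<'E'
from h import *
look("a19",335,200)
print(plan(topos(.1,0,.0063),HD+np.pi/2))
E
```

```text
t 16.017 pos [ 0.5044 -0.2182  0.0063] x [ 0.  0. -1.] y [0.996 0.094 0.   ] yawy 0.094 F [-1.47  0.55  2.78] w 0.0395 q [ 0.151  0.711  0.209  1.94  -0.278  0.519  0.647]
s 0.0585 l 0.0001  yaw err 0.0029
rim row 187
(array([ 0.  , -0.03,  4.15]), 0.003)
```

View pics/a19.png

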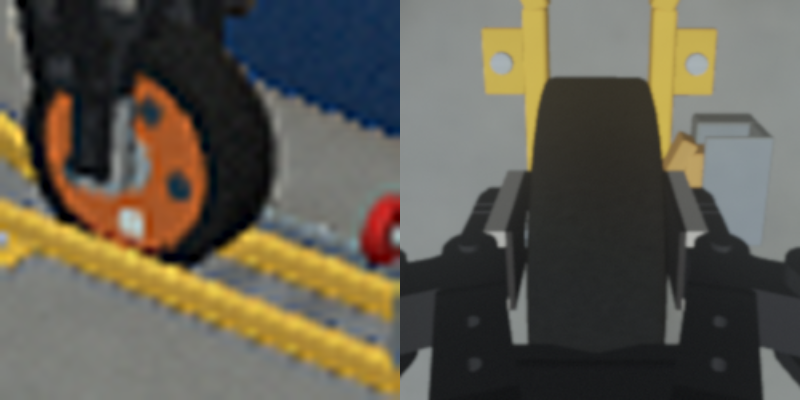

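Request:
arm_command --commands '[{"dx": 0,"dy": 0,"dz": 0.4,"twist": 0},{"dx": 0,"dy": 0,"dz": 0.8,"twist": 0},{"dx": 0,"dy": -0.02,"dz": 1.3,"twist": 0},{"dx": 0,"dy": -0.02,"dz": 1.8,"twist": 0},{"dx": 0,"dy": -0.03,"dz": 2.3,"twist": 0},{"dx": 0,"dy": -0.03,"dz": 2.8,"twist": 0},{"dx": 0,"dy": -0.03,"dz": 3.2,"twist": 0},{"dx": 0,"dy": -0.03,"dz": 3.6,"twist": 0},{"dx": 0,"dy": -0.03,"dz": 3.9,"twist": 0},{"dx": 0,"dy": -0.03,"dz": 4.2,"twist": 0},{"dx": 0,"dy": -0.03,"dz": 4.2,"twist": 0}]'

```text
clock: 17.03
position: [0.508, -0.2609, 0.0063]
tool_rot: [1.456, 1.571, -0.022]
force: [-1.2, 0.5, -1.0]
grip_width: 0.0394
```

```bash
python3 - <<'E'
from h import *
look("a20",350,205)
E
```

```text
t 17.033 pos [ 0.508  -0.2609  0.0063] x [ 0. -0. -1.] y [0.996 0.093 0.   ] yawy 0.093 F [-1.19  0.47 -0.96] w 0.0394 q [ 0.225  0.732  0.208  1.883 -0.266  0.553  0.701]
s 0.1013 l -0.0002  yaw err 0.0022
rim row 175
```

View pics/a20.png

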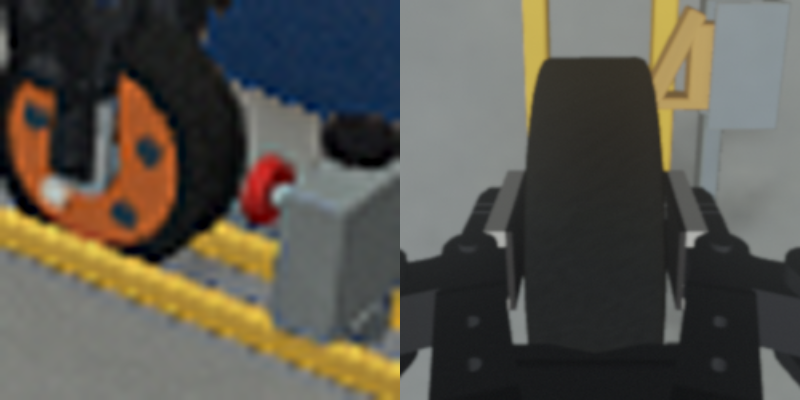

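Request:
arm_command --commands '[{"dx": 0,"dy": 0,"dz": 0.2,"twist": 0},{"dx": 0,"dy": 0.02,"dz": 0.5,"twist": 0},{"dx": 0,"dy": 0.02,"dz": 0.8,"twist": 0},{"dx": 0,"dy": 0.02,"dz": 1.0,"twist": 0},{"dx": 0,"dy": 0.02,"dz": 1.1,"twist": 0},{"dx": 0,"dy": 0.02,"dz": 1.1,"twist": 0}]' --grip 0.09 --squeeze 9

```text
clock: 17.63
position: [0.5091, -0.2718, 0.0063]
tool_rot: [0.414, 1.571, -1.064]
force: [-1.4, 1.9, -0.7]
grip_width: 0.0398
```

```bash
python3 - <<'E'
from h import *
look("a21",350,205)
E
```

```text
t 17.633 pos [ 0.5091 -0.2718  0.0063] x [ 0. -0. -1.] y [0.996 0.093 0.   ] yawy 0.093 F [-1.43  1.86 -0.71] w 0.0398 q [ 0.243  0.739  0.208  1.866 -0.263  0.563  0.714]
s 0.1122 l -0.0001  yaw err 0.0021
rim row 174
```

View pics/a21.png

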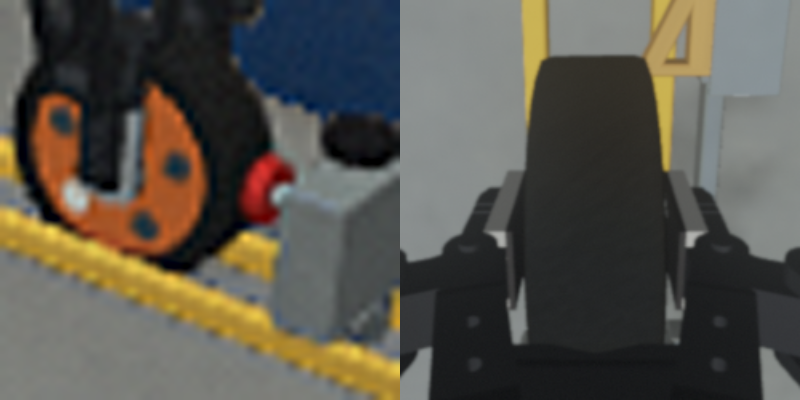

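Request:
arm_command --commands '[{"dx": 0,"dy": 0,"dz": 0.1,"twist": 0},{"dx": 0,"dy": 0,"dz": 0.2,"twist": 0},{"dx": 0,"dy": 0,"dz": 0.3,"twist": 0},{"dx": 0,"dy": 0,"dz": 0.3,"twist": 0}]' --squeeze 10

```text
clock: 18.07
position: [0.5093, -0.2743, 0.0062]
tool_rot: [-2.855, 1.57, 1.951]
force: [-2.6, 5.5, 1.4]
grip_width: 0.0395
```

```bash
python3 - <<'E'
from h import *
look("a22",350,205)
E
```

```text
t 18.067 pos [ 0.5093 -0.2743  0.0062] x [-0.  0. -1.] y [ 0.996  0.093 -0.   ] yawy 0.093 F [-2.62  5.5   1.39] w 0.0395 q [ 0.248  0.74   0.207  1.862 -0.262  0.566  0.718]
s 0.1148 l -0.0001  yaw err 0.0025
rim row 174
```

View pics/a22.png

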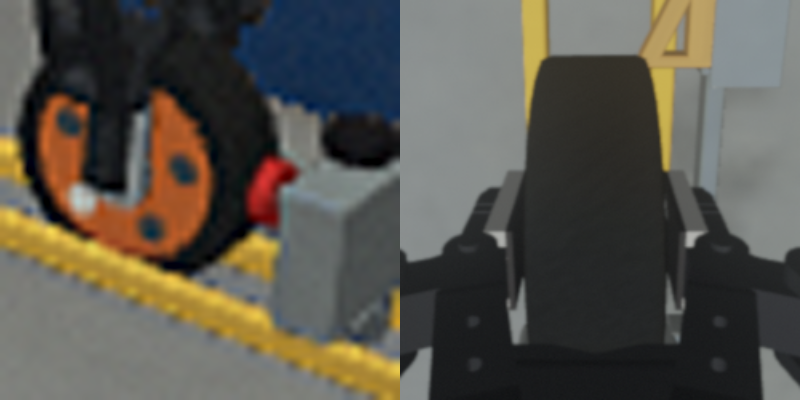

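```bash
python3 - <<'E'
from h import *
c=cam("wrist")
for l in(.0065,.01,.015):
    print(l,[((proj(c,topos(s,l,.024))[0]-[200,140])*1.6+[400,0]).round() for s in(.073,.0753,.078)])
w=imaging.grab_frame("wrist"); cv2.imwrite("pics/w22.png",cv2.resize(w[120:240,260:420,::-1],None,fx=5,fy=5,interpolation=cv2.INTER_CUBIC)); st()
E
```

```text
0.0065 [array([619.,  59.]), array([619.,  66.]), array([618.,  75.])]
0.01 [array([630.,  59.]), array([630.,  66.]), array([630.,  75.])]
0.015 [array([646.,  59.]), array([646.,  66.]), array([646.,  75.])]
t 18.217 pos [ 0.5093 -0.2744  0.0062] x [-0.  0. -1.] y [ 0.996  0.093 -0.   ] yawy 0.093 F [-1.93  4.43  0.93] w 0.0395 q [ 0.247  0.74   0.207  1.862 -0.262  0.566  0.718]
```

View pics/w22.png

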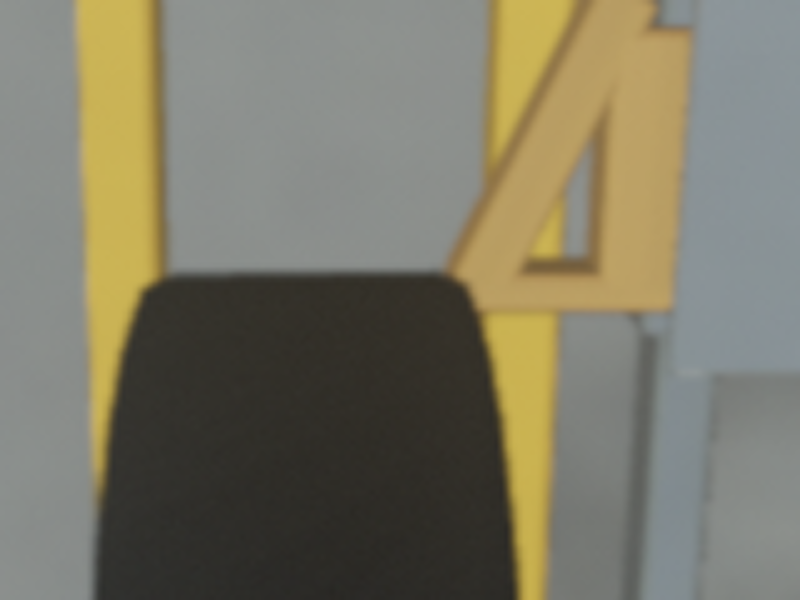

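Request:
arm_command --commands '[{"dx": 0,"dy": 0,"dz": 0.1,"twist": 0},{"dx": 0,"dy": 0,"dz": 0.15,"twist": 0},{"dx": 0,"dy": 0,"dz": 0.15,"twist": 0}]'

```text
clock: 18.47
position: [0.5094, -0.2752, 0.0062]
tool_rot: [-2.807, 1.57, 1.999]
force: [-2.1, 6.6, 1.9]
grip_width: 0.0397
```

```bash
python3 - <<'E'
from h import *
look("a23",350,205)
w=imaging.grab_frame("wrist"); cv2.imwrite("pics/w23.png",cv2.resize(w[120:240,260:420,::-1],None,fx=5,fy=5,interpolation=cv2.INTER_CUBIC)); st()
E
```

```text
t 18.467 pos [ 0.5094 -0.2752  0.0062] x [-0.     0.001 -1.   ] y [ 0.996  0.093 -0.   ] yawy 0.094 F [-2.14  6.65  1.9 ] w 0.0397 q [ 0.25   0.741  0.207  1.86  -0.262  0.568  0.72 ]
s 0.1157 l -0.0001  yaw err 0.0028
rim row 174
t 18.617 pos [ 0.5094 -0.2753  0.0062] x [-0.     0.001 -1.   ] y [ 0.996  0.093 -0.   ] yawy 0.094 F [-2.77  6.27  1.87] w 0.0394 q [ 0.25   0.741  0.207  1.86  -0.262  0.568  0.72 ]
```

View pics/w23.png

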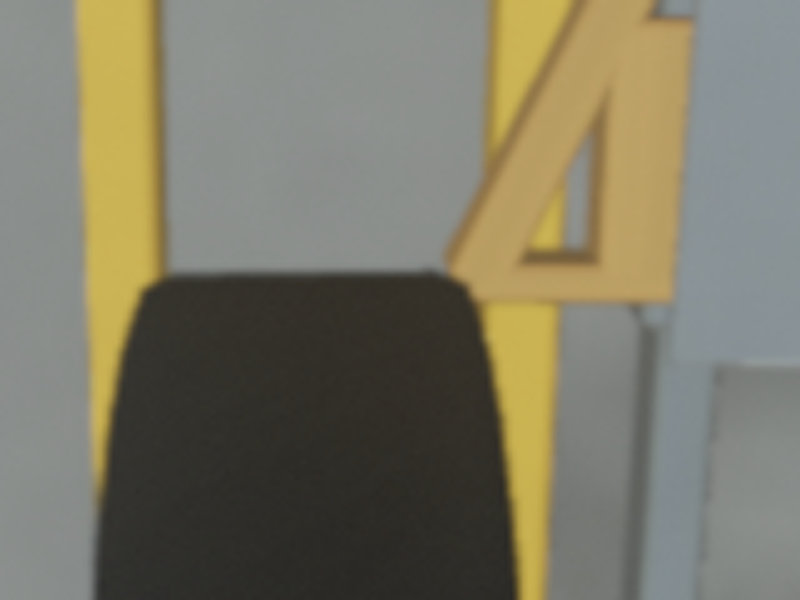

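Request:
arm_command --commands '[{"dx": 0,"dy": 0,"dz": 0.08,"twist": 0},{"dx": 0,"dy": 0,"dz": 0.12,"twist": 0},{"dx": 0,"dy": 0,"dz": 0.12,"twist": 0}]'

```text
clock: 18.87
position: [0.5095, -0.2757, 0.0062]
tool_rot: [-2.827, 1.569, 1.98]
force: [-3.0, 8.2, 3.4]
grip_width: 0.0393
```

```bash
python3 - <<'E'
from h import *
look("a24",350,205)
w=imaging.grab_frame("wrist"); cv2.imwrite("pics/w24.png",cv2.resize(w[120:240,260:420,::-1],None,fx=5,fy=5,interpolation=cv2.INTER_CUBIC)); st()
E
```

```text
t 18.867 pos [ 0.5095 -0.2757  0.0062] x [-0.001  0.002 -1.   ] y [ 0.996  0.094 -0.001] yawy 0.094 F [-3.01  8.15  3.41] w 0.0393 q [ 0.251  0.741  0.206  1.859 -0.262  0.569  0.721]
s 0.1162 l -0.0001  yaw err 0.0032
rim row 174
t 19.017 pos [ 0.5095 -0.2757  0.0062] x [-0.001  0.002 -1.   ] y [ 0.996  0.094 -0.001] yawy 0.094 F [-3.12  6.98  2.76] w 0.0393 q [ 0.251  0.741  0.206  1.859 -0.262  0.569  0.721]
```

View pics/w24.png

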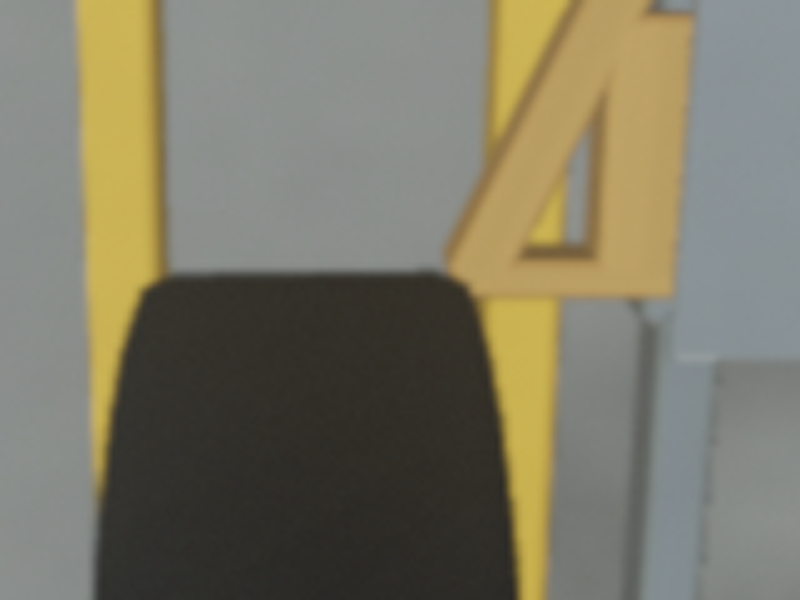

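View pics/a24.png

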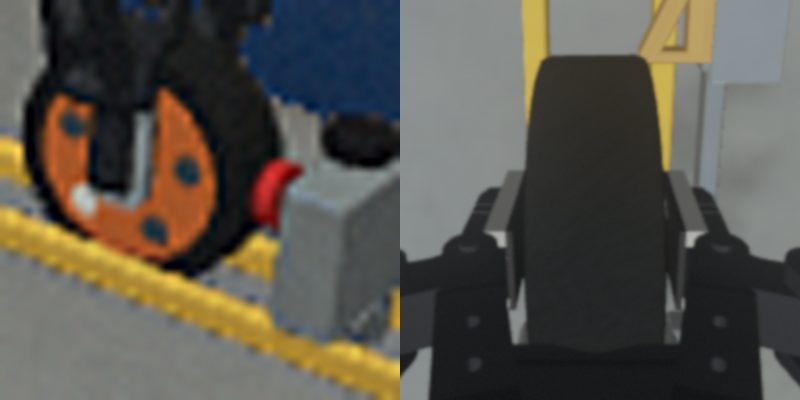

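Request:
arm_command --commands '[{"dx": 0,"dy": 0,"dz": 0.08,"twist": 0},{"dx": 0,"dy": 0,"dz": 0.15,"twist": 0},{"dx": 0,"dy": 0,"dz": 0.15,"twist": 0}]'

```text
clock: 19.27
position: [0.5095, -0.2765, 0.0062]
tool_rot: [-2.828, 1.567, 1.979]
force: [-2.6, 7.6, 3.5]
grip_width: 0.0393
```

```bash
python3 - <<'E'
from h import *
look("a25",350,205)
w=imaging.grab_frame("wrist"); cv2.imwrite("pics/w25.png",cv2.resize(w[120:240,260:420,::-1],None,fx=5,fy=5,interpolation=cv2.INTER_CUBIC)); st()
E
```

```text
t 19.267 pos [ 0.5095 -0.2765  0.0062] x [-0.001  0.003 -1.   ] y [ 0.996  0.094 -0.001] yawy 0.094 F [-2.62  7.64  3.53] w 0.0393 q [ 0.254  0.742  0.206  1.857 -0.262  0.572  0.723]
s 0.1169 l -0.0001  yaw err 0.0036
rim row 174
t 19.417 pos [ 0.5095 -0.2764  0.0062] x [-0.001  0.003 -1.   ] y [ 0.996  0.094 -0.001] yawy 0.094 F [-3.1   7.92  3.28] w 0.0399 q [ 0.254  0.742  0.206  1.857 -0.262  0.571  0.723]
```

View pics/w25.png

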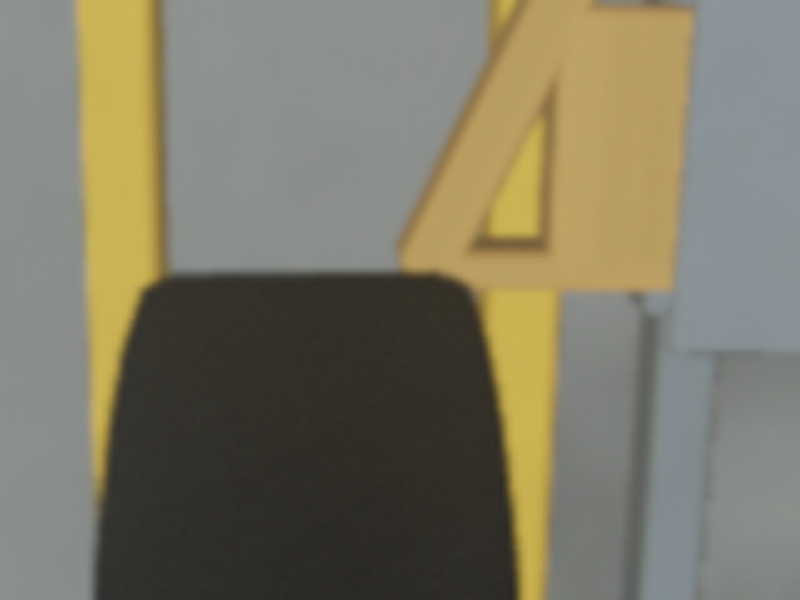

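```bash
python3 - <<'E'
from h import *
c=cam("wrist")
t=np.array([np.cos(HD),np.sin(HD)]); n=np.array([-t[1],t[0]])
for p in([400,250],[445,255],[472,250],[520,260],[690,290]):
  for z in(.019,.024):
    P=back(c,[[260+p[0]/5,120+p[1]/5]],z)[0][:2]-M0; print(p,z,(P@t).round(4),(P@n).round(4))
E
```

```text
[400, 250] 0.019 0.0728 0.0083
[400, 250] 0.024 0.0719 0.008
[445, 255] 0.019 0.0733 0.0129
[445, 255] 0.024 0.0724 0.0125
[472, 250] 0.019 0.0728 0.0156
[472, 250] 0.024 0.0718 0.0151
[520, 260] 0.019 0.0738 0.0205
[520, 260] 0.024 0.0728 0.0198
[690, 290] 0.019 0.0768 0.0379
[690, 290] 0.024 0.0757 0.0367
```

Request:
arm_command --commands '[{"dx": 0,"dy": 0,"dz": 0,"twist": 0},{"dx": 0,"dy": 0,"dz": -0.05,"twist": 0},{"dx": 0,"dy": 0,"dz": -0.1,"twist": 0},{"dx": 0,"dy": 0,"dz": -0.1,"twist": 0}]'

```text
clock: 19.75
position: [0.5095, -0.2759, 0.0062]
tool_rot: [-2.831, 1.568, 1.975]
force: [-2.1, 0.6, -0.4]
grip_width: 0.0394
```

```bash
python3 - <<'E'
from h import *
look("a26",350,205)
w=imaging.grab_frame("wrist"); cv2.imwrite("pics/w26.png",cv2.resize(w[120:240,260:420,::-1],None,fx=5,fy=5,interpolation=cv2.INTER_CUBIC)); st()
E
```

```text
t 19.75 pos [ 0.5095 -0.2759  0.0062] x [-0.001  0.002 -1.   ] y [ 0.996  0.094 -0.001] yawy 0.094 F [-2.13  0.59 -0.38] w 0.0394 q [ 0.252  0.742  0.206  1.858 -0.262  0.57   0.721]
s 0.1164 l -0.0001  yaw err 0.0033
rim row 174
t 19.9 pos [ 0.5095 -0.2758  0.0063] x [-0.001  0.003 -1.   ] y [ 0.996  0.094 -0.001] yawy 0.094 F [-0.53 -0.66 -1.3 ] w 0.0396 q [ 0.252  0.742  0.206  1.858 -0.262  0.57   0.721]
```

View pics/w26.png

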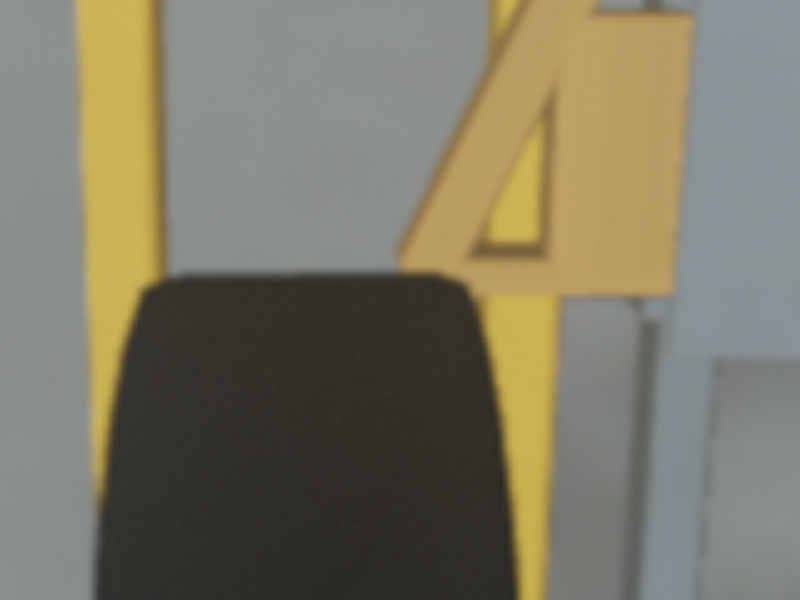

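Request:
arm_command --commands '[{"dx": 0,"dy": 0,"dz": 0,"twist": 0},{"dx": 0,"dy": 0,"dz": 0,"twist": 0},{"dx": 0,"dy": 0,"dz": 0,"twist": 0},{"dx": 0,"dy": 0,"dz": 0,"twist": 0}]' --grip -0.1

```text
clock: 20.23
position: [0.5097, -0.2759, 0.0064]
tool_rot: [-2.959, 1.568, 1.848]
force: [0.1, -1.0, 0.4]
grip_width: 0.0469
```

```bash
python3 - <<'E'
from h import *
look("a27",350,205)
w=imaging.grab_frame("wrist"); cv2.imwrite("pics/w27.png",cv2.resize(w[120:240,260:420,::-1],None,fx=5,fy=5,interpolation=cv2.INTER_CUBIC)); st()
E
```

```text
t 20.233 pos [ 0.5097 -0.2759  0.0064] x [-0.001  0.002 -1.   ] y [ 0.996  0.094 -0.   ] yawy 0.094 F [ 0.13 -0.95  0.39] w 0.0469 q [ 0.252  0.741  0.206  1.858 -0.262  0.57   0.721]
s 0.1164 l 0.0001  yaw err 0.0033
rim row 173
t 20.383 pos [ 0.5096 -0.2758  0.0063] x [-0.001  0.002 -1.   ] y [ 0.996  0.094 -0.001] yawy 0.094 F [-0.23 -0.27 -0.41] w 0.0467 q [ 0.252  0.742  0.206  1.858 -0.262  0.57   0.721]
```

View pics/a27.png

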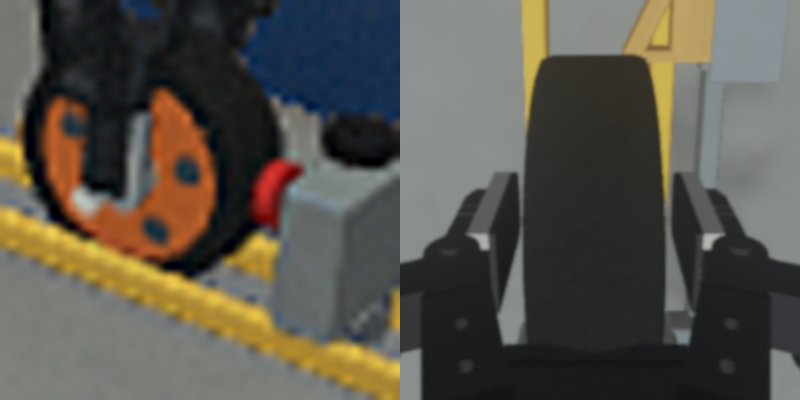

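View pics/w27.png

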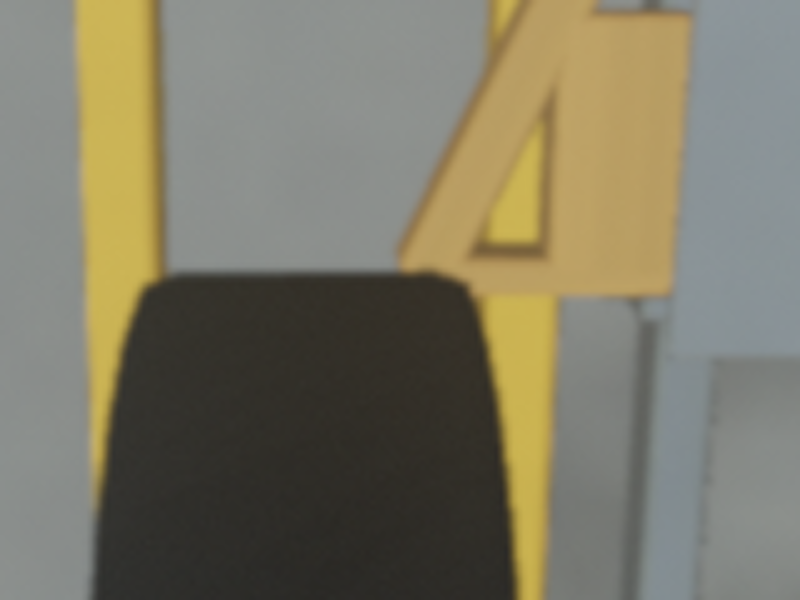

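Request:
arm_command --commands '[{"dx": 0,"dy": 0,"dz": 0,"twist": 0},{"dx": -0.6,"dy": 0,"dz": 0,"twist": 0},{"dx": -1.6,"dy": 0,"dz": 0,"twist": 0},{"dx": -3,"dy": 0,"dz": 0,"twist": 0},{"dx": -5,"dy": 0,"dz": 0,"twist": 0},{"dx": -7.5,"dy": 0,"dz": 0,"twist": 0},{"dx": -10,"dy": 0,"dz": 0,"twist": 0},{"dx": -13,"dy": 0,"dz": -2,"twist": 0},{"dx": -16,"dy": 0,"dz": -5,"twist": 0},{"dx": -18,"dy": 0,"dz": -8,"twist": 0},{"dx": -18,"dy": 0,"dz": -8,"twist": 0},{"dx": -18,"dy": 0,"dz": -8,"twist": 0}]' --grip -0.25

```text
clock: 21.38
position: [0.503, -0.1953, 0.1886]
tool_rot: [2.283, 1.567, 0.809]
force: [-0.6, -0.8, 0.6]
grip_width: 0.0534
```

```bash
python3 - <<'E'
from h import *
st()
im=imaging.grab_frame("scene"); w=imaging.grab_frame("wrist"); t=imaging.grab_frame("top")
cv2.imwrite("pics/f1.png",np.hstack([cv2.resize(im[190:270,310:430,::-1],(600,400),interpolation=cv2.INTER_CUBIC)]))
cv2.imwrite("pics/f2.png",w[...,::-1]); cv2.imwrite("pics/f3.png",t[...,::-1])
E
```

```text
t 21.383 pos [ 0.503  -0.1953  0.1886] x [ 0.002  0.002 -1.   ] y [0.995 0.097 0.003] yawy 0.097 F [-0.58 -0.82  0.57] w 0.0534 q [ 0.033  0.419  0.307  1.856 -0.163  0.888  0.515]
```

View pics/f1.png

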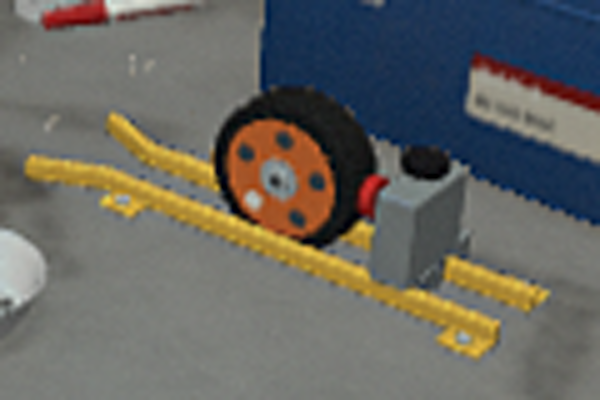

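View pics/f2.png

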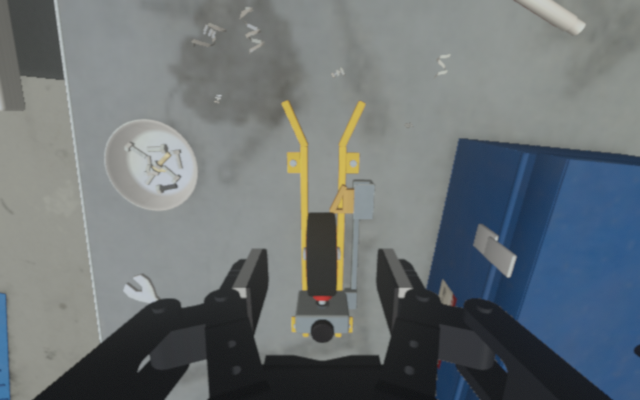

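View pics/f3.png

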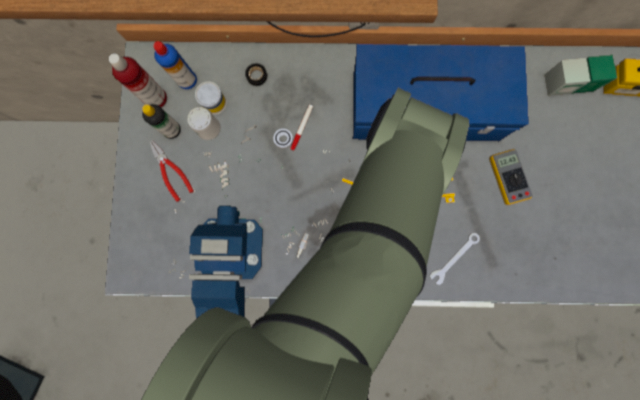

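```bash
python3 - <<'E'
from workcell import order
print(order.job_done())
E
```

```text
the job is handed in; nothing more can be done
None
```

The wheel is latched in the dock and released, but it was dragged, not rolled, for about the first 14 cm of bench. I handed the job in at about 21.5 s of the 70 s allowed.

- **The skid:** With the first pinch (squeeze 7 N, jaws commanded well past the stubs) the wheel did not turn. I found this near the dock mouth, because the hole pattern and valve mark were unchanged.
- **Mending it:** I loosened the grip, rolled the wheel back about 12 cm, not quite to its start. I then rolled it all the way into the dock with a light pinch. The valve mark and holes turned as expected in the pictures from then on. The pads crept along the stubs, so I re-gripped three times on the way.
- **Final press:** The force rose to about 8 N. The wheel travelled about 5 mm after touching the buffer, so I put the buffer at roughly 5 to 6 mm, short of the 8 mm limit. This comes from arm position and force, as nothing reads the buffer directly.
- **Latch:** The brass catch jumped out about 7 mm behind the tyre. When I backed off 0.5 mm the force fell to about 0, and the wheel stayed against the pressed-in buffer after release.
- **Last checks:** The gripper was clear of everything, the wheel stood upright between the rails, and the bearing and spanner sat where they were in the first picture. I did not compare the oil filter's position specifically.
- **What disagreed:** The fingertips really sat about 25 to 35 mm farther back than the stated tool geometry. I corrected the height from the pictures. The scene camera also placed the rails about 12 mm to one side of where the top camera did; I used the top and wrist cameras.

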